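# Refit the washed toppers and wind the bead slider to its stop

## Robot

A 7-joint arm with a two-finger parallel gripper is mounted at the origin on the work surface. World frame = base frame: x ahead of the robot, y to its left, z up, the work surface at z = 0. Lengths are in m, angles in rad, forces in N, time in s.
With the tool pointing down it reaches from about 0.4 to 0.9 m from the base axis. Payload 5.5 kg.
Tool frame: the origin (TCP) lies midway between the tips of the shut fingers; the grasp point (between the pads) lies r.grip_depth behind it (r.grip_depth is the distance from the TCP to the grasp point, in m); z points along the fingers, y is the direction in which the jaws open and shut (so a half turn about z gives the same grasp; the last joint's range is limited). The gripper opens to 92 mm and grips with 3 to 60 N. Pads are 19 mm wide; open, the fingers measure 130 mm over their backs; the gripper's body (75 mm by 190 mm) begins 47 mm behind the grasp point.
Start: joints at [1.525, 0.501, -0.427, 1.55, 0.221, 1.138, -0.21], TCP at [0.198, -0.619, 0.204] pointing down, gripper open.
Joint ranges: [-2.88, 2.88], [-0.31, 2.03], [-1.54, 1.56], [0.2, 2.42], [-1.41, 4.55], [0.19, 2.02], [-2.57, 2.57]. Speed limits (rad/s): [2.57, 2.57, 3.14, 3.14, 3.14, 3.14, 3.14].

## Interface

Orientations are given as a rotation vector (axis times angle).
In Python, from station import r gives the robot as it stands. The module is installed in compiled form; this text tells all that it offers.
- The arm moves only by the tool arm_command, never from a script. Its argument "increments" is a list that holds one entry, the list of rows, each a list of 5 numbers: the shift along the tool's x, y, z in cm, then the turn about the tool's z in rad, then the gripper's target within -1 to 1 (shut at 1, half-way at 0, fully open at -1). A call has 1 to 12 rows; each row is the pose to reach, as a shift and turn from the pose measured when the call began, along the tool's axes at that moment; what a row does not reach only later rows make up. A row lasts 1/12 s, in which the tool goes at most 41.7 mm and 7.16 degrees, less where a joint would pass 70% of its speed; a pose out of reach is approached as far as the arm can. A call with a gripper value outside its range is refused whole. The fingers move at their own pace and stop on an object; "squeeze" is the grip in N (left out, the last holds). Time passes only in rows, so rows that repeat a pose let the fingers close. It gives the time, the measured TCP pose, the force and the opening at its end, in the units of the state.
- r.state(): the state, without advancing time (a new reading comes with each control period).
- r.read_camera(name): name is "side" or "top"; returns the picture (384x512x3 uint8, blue, green, red); there is no depth.
- r.calibration(name): a dict with "fx", "fy", "cx", "cy" (pixels), "extrinsics" (4x4, takes a point from camera to world coordinates). Camera axes: x right, y down, z forward; pixel columns grow to the right and rows downward; lengths in m; the calibration is good to about 2 mm. A picture is of the moment at which its call begins. calibration takes no time and is no camera call.
- r.hand_in(): hands the job in, once; it reports no verdict.
The state is a dict: "clock": time; "q": joint angles; "dq": joint speeds; "joint_torque": joint torques, N m; "position": TCP position; "tcp_rot": TCP orientation; "contact_force": force on the tool from outside, world axes, zero at the start; "ft_torque": the same for the moment, N m; "opening": finger opening in m.
Only numpy, scipy, OpenCV 4.12 (cv2) and the standard library are available. Lean on these libraries where they do the work, as an engineer would, in place of code of your own. Each camera call takes 0.05 s, during which the arm holds its last target.

## Task

The toppers of this sensory shelf have been washed and stand on the grey mat: press each one that is there fully down onto the square post whose dot has the colour of its nose, with the nose pointing at the dot. Also fit the white handwheel fully down onto the square shaft of the aluminium bead slider, and then, with the wheel on, wind it clockwise until the bead carriage touches the red stop; leave the wheel on. Leave the other things on the shelf where they are.

Things in the scene. Friction and masses are not known exactly. Their poses are not given: they have to be found in the camera images.
- topper_red: Topper, upright on the mat: pale square collar 36 x 36 x 31 mm high under a smooth red silicone dome (hard), 55 mm high overall, round, within 20 mm of the axis; a red nose 12 mm wide, 4 to 16 mm up, reaches 34 mm from the axis along +x. Square bore 23 mm wide, 26 mm deep, sides parallel to the collar's, open at the underside. Origin: centre of underside; z up. 0.12 kg. May be absent.
- nose_red (a point): Tip of the red nose, 34 mm from its topper's axis along +x, 10 mm above the underside
- topper_yellow: Topper, upright on the mat: pale square collar 36 x 36 x 31 mm high under a white ceramic ribbed sphere, 65 mm high overall, round, within 20 mm of the axis; a yellow nose 12 mm wide, 4 to 16 mm up, reaches 34 mm from the axis along +x. Square bore 23 mm wide, 26 mm deep, sides parallel to the collar's, open at the underside. Origin: centre of underside; z up. 0.12 kg. May be absent.
- nose_yellow (a point): Tip of the yellow nose, 34 mm from its topper's axis along +x, 10 mm above the underside
- topper_blue: Topper, upright on the mat: pale square collar 36 x 36 x 31 mm high under a maple cup with a fixed glass marble, 60 mm high overall, round, within 20 mm of the axis; a blue nose 12 mm wide, 4 to 16 mm up, reaches 34 mm from the axis along +x. Square bore 23 mm wide, 26 mm deep, sides parallel to the collar's, open at the underside. Origin: centre of underside; z up. 0.12 kg. May be absent.
- nose_blue (a point): Tip of the blue nose, 34 mm from its topper's axis along +x, 10 mm above the underside
- tile_red: Fixed wooden tile 90 x 70 x 14 mm with an upright aluminium square post 20 mm wide (sides along the tile's x, y), top 38 mm above the table with a 4 x 6 mm chamfer; a red dot on the tile 42 mm from the post along +x. Origin: on the post's axis at table height. A seated topper's underside rests on the tile, 14 mm above the table.
- dot_red (a point): Centre of the red dot on top of its tile
- tile_yellow: Fixed wooden tile 90 x 70 x 14 mm with an upright aluminium square post 20 mm wide (sides along the tile's x, y), top 38 mm above the table with a 4 x 6 mm chamfer; a yellow dot on the tile 42 mm from the post along +x. Origin: on the post's axis at table height. A seated topper's underside rests on the tile, 14 mm above the table.
- dot_yellow (a point): Centre of the yellow dot on top of its tile
- tile_blue: Fixed wooden tile 90 x 70 x 14 mm with an upright aluminium square post 20 mm wide (sides along the tile's x, y), top 38 mm above the table with a 4 x 6 mm chamfer; a blue dot on the tile 42 mm from the post along +x. Origin: on the post's axis at table height. A seated topper's underside rests on the tile, 14 mm above the table.
- dot_blue (a point): Centre of the blue dot on top of its tile
- handwheel: Loose handwheel, upright on the mat: 44 mm square white hub, 0 to 26 mm high, with a square bore 23 mm wide, 26 mm deep, open at the underside; white disc 90 mm across, 26 to 33 mm high; orange grip bar 80 mm long (along x), 18 mm wide, 33 to 63 mm high. Bore and hub sides parallel to the bar. Origin: centre of the underside. 0.18 kg.
- slider_unit: Fixed aluminium bead slider: gear housing 90 x 90 x 40 mm high, its origin at the housing's centre at table height, rail (16 mm high) running out along +x to a red stop plate
- shaft_foot (a point): Centre of the foot of the steel square drive shaft, on the housing's top (40 mm above the table); turns with the shaft, its x and y parallel to the shaft's sides. The shaft is 20 mm wide, 24 mm high, with a 4 x 6 mm chamfer on top. A seated wheel rests on the housing, its underside at this point.
- drive (a joint): Angle of the drive shaft, rad, growing clockwise seen from above, 0 to 9.6; it is stiff enough (0.08 N m) to stay where it is left. Starts between 0.3 and 2.2
- carriage (a joint): Travel of the black carriage with the orange bead along the rail, m: 0.0125 m for each rad of the shaft. At 0.120 its front face touches the red stop and the shaft can turn no further
- jar: Bystander, not part of the job: glass jar, 56 mm across, 75 mm high. Origin at its underside
- plant_pot: Bystander, not part of the job: terracotta pot with a green plant, 72 mm across, 110 mm high. Origin at its underside
- peg_doll: Bystander, not part of the job: turned wooden peg doll, 44 mm across, 70 mm high. Origin at its underside
- tin: Bystander, not part of the job: aluminium tin, 60 mm across, 60 mm high. Origin at its underside
- spool: Bystander, not part of the job: blue spool, 50 mm across, 48 mm high. Origin at its underside
- brush: Bystander, not part of the job: brush lying flat, 160 mm long. Origin at its underside
Not all that is in view belongs to the job. Leave any pink, purple or turquoise look-alike of the tile_red alone.

How it is judged:
On the way, in this order (a step that is already met when the one before it is completed fails the run):
1. the handwheel is fully down on the slider's shaft, the carriage still away from its stop (horizontal distance between handwheel and shaft_foot below 0.004 m and z of handwheel in the frame of shaft_foot below 0.004 m and angle between handwheel's own z axis and vertical below 0.1 rad and value of joint carriage below 0.1 m), for 0.2 s.
2. the carriage has been wound against the stop with the wheel on (value of joint carriage above 0.118 m and horizontal distance between handwheel and shaft_foot below 0.004 m and z of handwheel in the frame of shaft_foot below 0.004 m and angle between handwheel's own z axis and vertical below 0.1 rad), for 0.2 s.
At the end, for the whole second after the job is handed in: Each topper present: on the post of its colour, within 4 mm of centred and fully down, upright, nose tip within 17 mm of the dot's centre (about 20 degrees). Handwheel within 4 mm of fully down and centred on the shaft; carriage within 2 mm of the stop; all at rest (all of step 2 and horizontal distance between topper_red and tile_red below 0.004 m and z of topper_red in the frame of tile_red below 0.018 m and angle between each of topper_red, topper_yellow, topper_blue's own z axis and vertical below 0.1 rad and horizontal distance between nose_red and dot_red below 0.017 m and linear speed of each of topper_red, topper_yellow, topper_blue, handwheel below 0.02 m/s and horizontal distance between topper_yellow and tile_yellow below 0.004 m and z of topper_yellow in the frame of tile_yellow below 0.018 m and horizontal distance between nose_yellow and dot_yellow below 0.017 m and horizontal distance between topper_blue and tile_blue below 0.004 m and z of topper_blue in the frame of tile_blue below 0.018 m and horizontal distance between nose_blue and dot_blue below 0.017 m); the robot touches nothing.
It fails at once if a bystander (jar, plant pot, peg doll, tin, spool or brush) is moved more than 5 cm (distance of any of jar, plant_pot, peg_doll, tin, spool, brush from where it was at the start of the episode above 0.05 m).
Of topper_red, topper_yellow, topper_blue only 2 to 3 are there at a start; the rules pass over those that are not, and their reading is None.
At some moment in a run one of topper_red, topper_yellow, topper_blue, handwheel may be knocked a few centimetres aside while the robot is not near it.
It also fails if it takes over 210 s, if anything falls off the work surface, if the arm or the gripper's body presses on something with over 40 N, if the wrist force passes 120 N, or if a joint passes its speed limit or range.

## Working session

There is one attempt and no reset: what is moved stays moved. The work goes in short steps, Python scripts to look and compute and a tool call to move; the robot and the scene stay as the last step left them, time stands still between calls to the robot, and variables do not carry over. Pictures are saved under pics/ and viewed, and the job is handed in when it is done.

Besides the shell and the picture viewer there is one more tool, called after ">>>" by a JSON object that holds its "api" and its "payload", one argument or row to a line. arm_command: Moves the arm, as the interface text tells. Its arguments: {"type":"object","properties":{"increments":{"type":"array","items":{"type":"array","items":{"type":"array","items":{"type":"number"}}}},"squeeze":{"type":"number"}},"required":["increments"]}

```bash
mkdir -p pics; ls
python3 - <<'E'
from station import r
import cv2
s=r.state()
for k in s: print(k,s[k])
print(r.grip_depth)
for n in("top","side"):
    im=r.read_camera(n); cv2.imwrite(f"pics/{n}0.png",cv2.resize(im,(800,600),interpolation=cv2.INTER_CUBIC)); cv2.imwrite(f"pics/{n}0_raw.png",im)
    print(n,r.calibration(n))
E
```

```text
pics
clock 0.0
q [ 1.52521956  0.50182759 -0.4267773   1.55144172  0.22079987  1.13832259
 -0.21032496]
dq [-6.49585430e-05 -8.78116339e-04  1.21109656e-03 -1.81366577e-03
  7.82823425e-04  1.60801169e-03 -3.01364816e-04]
joint_torque [ 2.02269607e-04 -5.66585040e+01 -5.81632733e+00 -2.79109293e+01
 -6.87511289e-02  3.07804823e-02  1.48401377e-04]
position [ 0.19725167 -0.61856184  0.20259333]
tcp_rot [-3.10231679e+00 -4.82829203e-01  3.90555860e-04]
contact_force [ 0.51748606 -0.33976089  0.16191393]
ft_torque [ 0.03244503  0.0047257  -0.0310936 ]
opening 0.0916625657920188
0.0188
top {'fx': 385.84937882185085, 'fy': 385.84937882185085, 'cx': 265.86659524262257, 'cy': 195.33886576404635, 'extrinsics': array([[ 0.00765964, -0.98091702,  0.19427592,  0.29715255],
       [-0.99995247, -0.00868553, -0.00442931,  0.02329111],
       [ 0.00603218, -0.19423276, -0.98093692,  0.98968851],
       [ 0.        ,  0.        ,  0.        ,  1.        ]])}
side {'fx': 360.0644248044968, 'fy': 360.0644248044968, 'cx': 255.7742543659424, 'cy': 196.62096598980253, 'extrinsics': array([[-0.84615545, -0.36710986,  0.38633056,  0.08015877],
       [-0.53254066,  0.55451395, -0.63946441,  0.68731806],
       [ 0.020528  , -0.74682303, -0.66470593,  0.76427196],
       [ 0.        ,  0.        ,  0.        ,  1.        ]])}
```

View pics/top0.png

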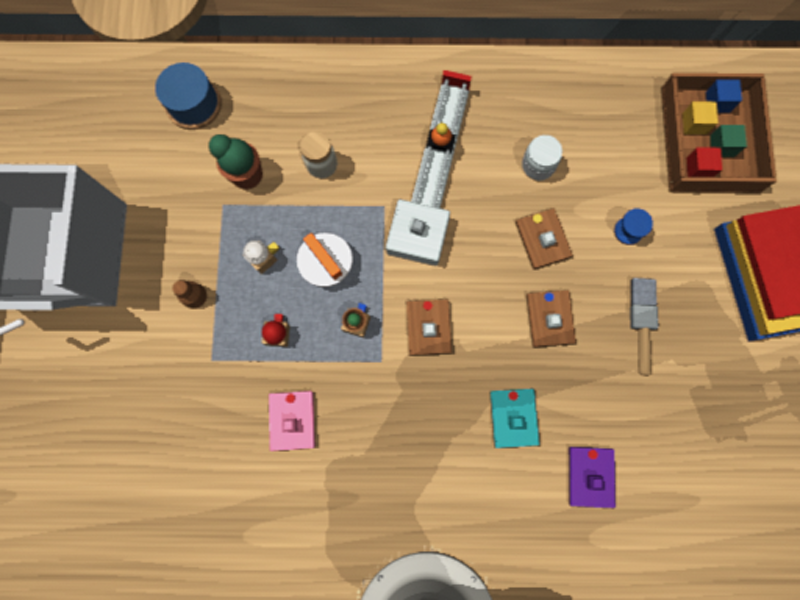

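View pics/side0.png

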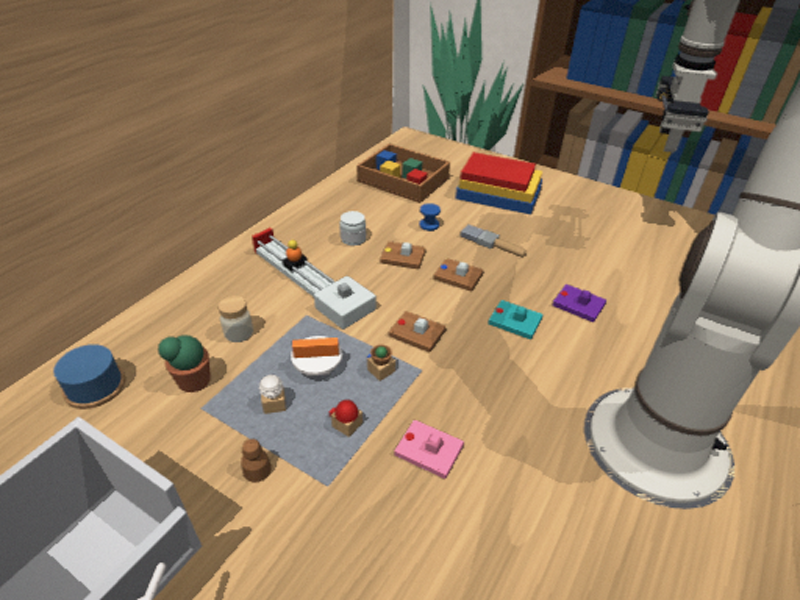

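The top view shows all three toppers and the handwheel on the mat: yellow (258,252), red (274,332), blue (354,320), wheel (324,259) in the 800x600 picture. The slider is at (420,230) and the tiles are at (430,327), (550,318) and (545,238). I'll enlarge these for measuring.

```bash
cat > h.py <<'E'
import cv2,numpy as np
from station import r
def ray(n,u,v,z):
    c=r.calibration(n);E=c["extrinsics"]
    d=E[:3,:3]@np.array([(u-c["cx"])/c["fx"],(v-c["cy"])/c["fy"],1]);o=E[:3,3]
    return (o+d*(z-o[2])/d[2])
def proj(n,p):
    c=r.calibration(n);E=c["extrinsics"]
    q=E[:3,:3].T@(np.asarray(p,float)-E[:3,3]);return np.array([c["fx"]*q[0]/q[2]+c["cx"],c["fy"]*q[1]/q[2]+c["cy"]])
def crop(im,u0,v0,w,h,s,out,step=5):
    c=cv2.resize(im[v0:v0+h,u0:u0+w],None,fx=s,fy=s,interpolation=cv2.INTER_CUBIC)
    for u in range(u0,u0+w,step):
        if u%10==0: cv2.putText(c,str(u),((u-u0)*s,10),0,.35,(0,0,255),1); 
        cv2.line(c,(int((u-u0+.5)*s),0),(int((u-u0+.5)*s),h*s),(0,0,0) if u%10==0 else (120,120,120),1) if u%10==0 else None
    for v in range(v0,v0+h,step):
        if v%10==0:
            cv2.putText(c,str(v),(0,(v-v0)*s+s),0,.35,(0,0,255),1); cv2.line(c,(0,int((v-v0+.5)*s)),(w*s,int((v-v0+.5)*s)),(0,0,0),1)
    cv2.imwrite(out,c)
E
python3 - <<'E'
from h import *
im=cv2.imread("pics/top0_raw.png")
crop(im,145,140,100,75,8,"pics/c_mat.png")
crop(im,245,120,60,55,10,"pics/c_sl.png")
crop(im,255,185,115,45,7,"pics/c_t1.png")
crop(im,325,125,45,55,10,"pics/c_t2.png")
E
```

```text
(no output)
```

View pics/c_mat.png

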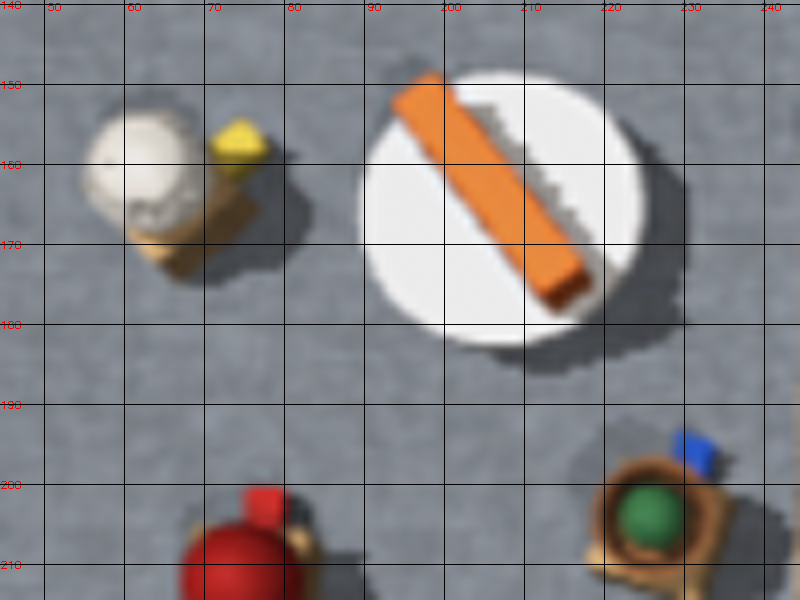

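View pics/c_sl.png

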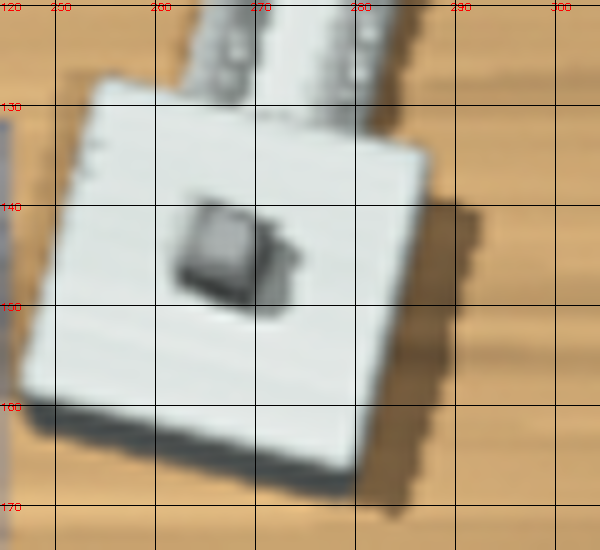

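View pics/c_t1.png

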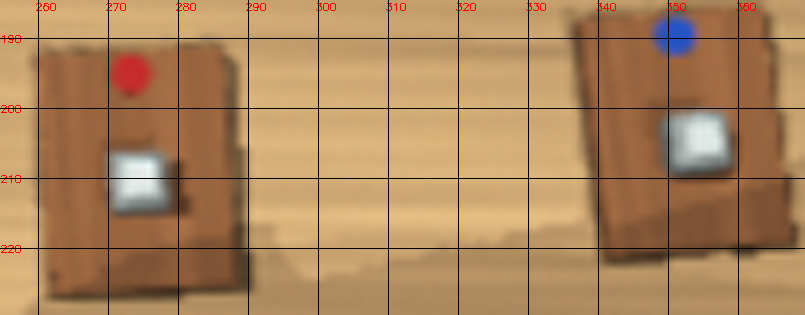

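View pics/c_t2.png

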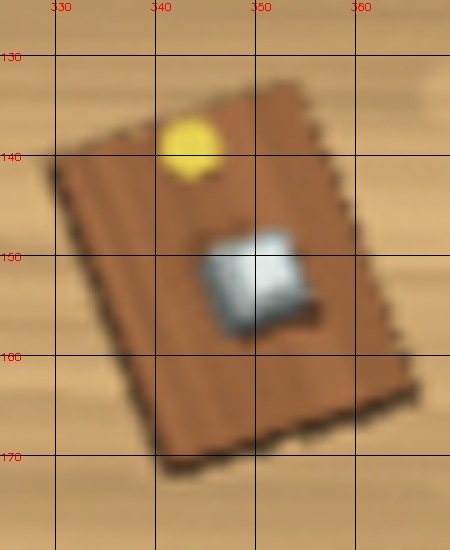

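The crops give these raw pixels. Wheel disc: u 189–225, v 148–183, with the bar running from (196,150) to (215,175). Housing corners are about (255,127), (287,134), (280,166) and (246,159), and the shaft top is near (267,143.5). I still need the red topper and side crops.

Run:
```python
from h import *
im=cv2.imread("pics/top0_raw.png")
crop(im,150,190,100,40,8,"pics/c_red.png")
crop(im,265,40,45,75,8,"pics/c_rail.png")
im=cv2.imread("pics/side0_raw.png")
crop(im,150,175,130,105,6,"pics/s_mat.png")
crop(im,155,140,130,85,6,"pics/s_sl.png")
```

```text
(no output)
```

View pics/c_red.png

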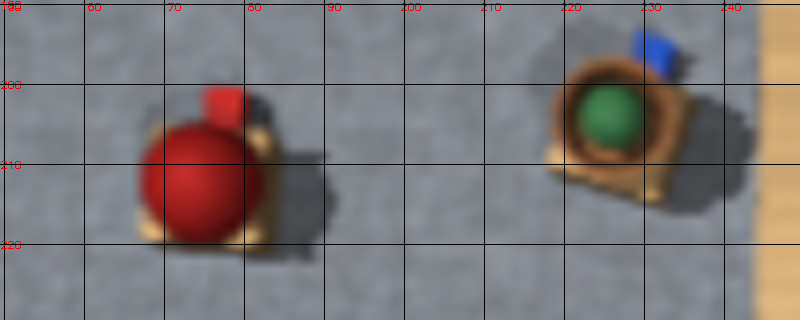

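View pics/c_rail.png

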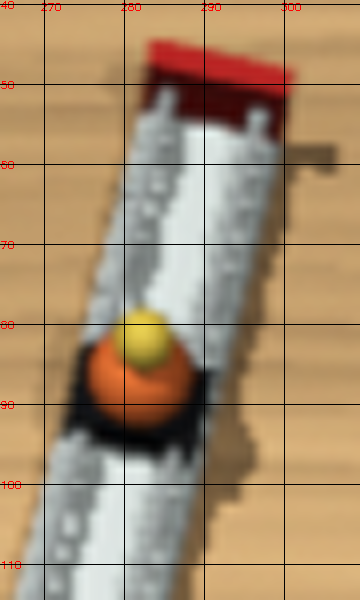

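View pics/s_mat.png

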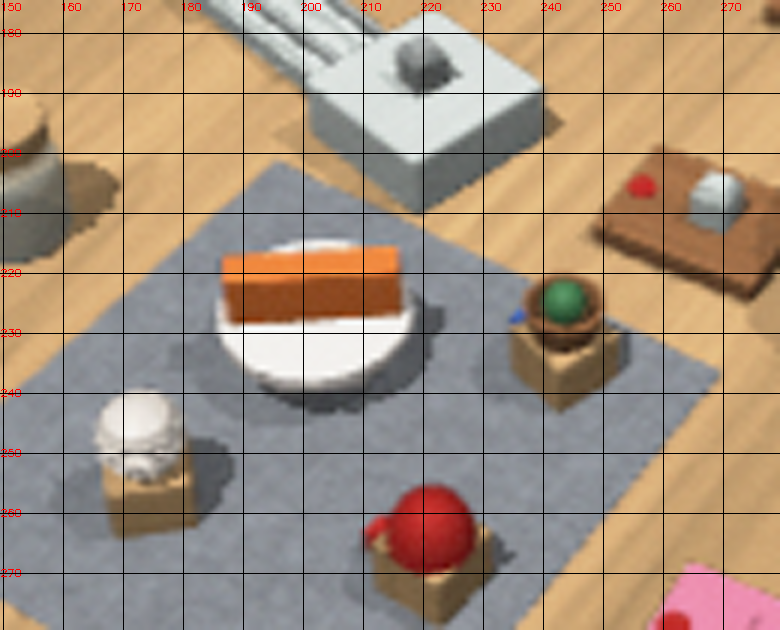

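View pics/s_sl.png

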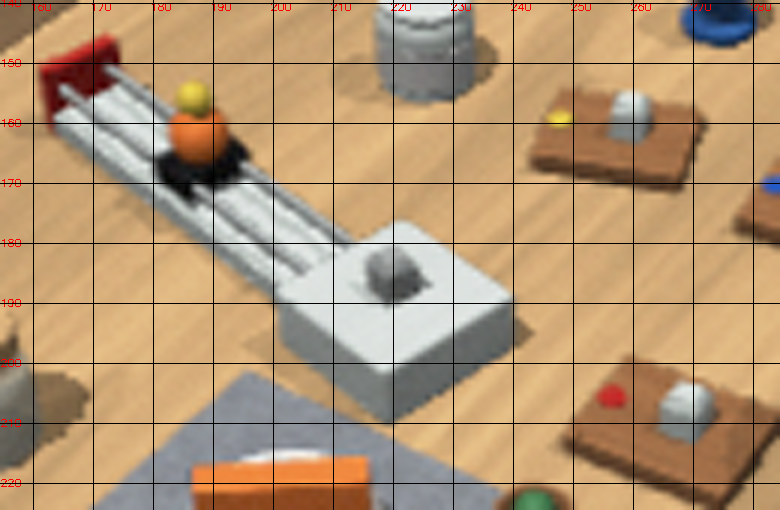

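```bash
cat > fit.py <<'E'
from h import *
from scipy.optimize import least_squares
def w(p,l): 
    c,s=np.cos(p[2]),np.sin(p[2]); return np.array([p[0]+c*l[0]-s*l[1],p[1]+s*l[0]+c*l[1],l[2]])
def fit(obs,p0,show=True):  # obs: (cam,u,v,(lx,ly,lz))
    f=lambda p:np.concatenate([proj(n,w(p,l))-np.array([u,v]) for n,u,v,l in obs])
    s=least_squares(f,p0,loss='soft_l1')
    if show: print(np.round(s.x,4),"deg",round(np.degrees(s.x[2]),1),"res",np.round(f(s.x).reshape(-1,2),1).tolist())
    return s.x
M=1e-3
def box(hx,hy,z0,z1): return [[(a*hx*M,b*hy*M,z*M) for a,b in((1,1),(-1,1),(-1,-1),(1,-1))] for z in(z0,z1)]
def draw(im,cam,p,polys,col):
    for l in polys:
        q=np.array([(proj(cam,w(p,x))+.5)*S-.5 for x in l]);cv2.polylines(im,[np.round(q).astype(int)],True,col,1)
S=8
def circ(R,z): return [(R*M*np.cos(t),R*M*np.sin(t),z*M) for t in np.linspace(0,6.28,40)]
NOSE=[[(34*M,6*M,16*M),(18*M,6*M,16*M),(18*M,-6*M,16*M),(34*M,-6*M,16*M)]]
MODEL=dict(topper=box(18,18,0,31)+NOSE,wheel=box(40,9,33,63)+[circ(45,33),circ(45,26)],
  tile=box(10,10,14,32)+box(6,6,38,38)+[[(42*M,0,14*M)]+[(42*M+5*M*np.cos(t),5*M*np.sin(t),14*M) for t in np.linspace(0,6.28,12)]],
  slider=box(45,45,0,40),shaft=box(10,10,40,58)+box(6,6,64,64))
def overlay(im,cam,items,u0,v0,w_,h_,s,out):
    global S
    S=s;b=cv2.resize(im,None,fx=s,fy=s,interpolation=cv2.INTER_CUBIC)
    for p,m,col in items: draw(b,cam,p,MODEL[m],col)
    cv2.imwrite(out,b[v0*s:(v0+h_)*s,u0*s:(u0+w_)*s])
E
cat > fit0.py <<'E'
from fit import *
T,D="top","side"
def L(*a): return tuple(x*M for x in a)
g=lambda u,v,z:ray(T,u,v,z)[:2]
P={}
P['wheel']=fit([(T,193.7,152.3,L(40,9,63)),(T,199,148.6,L(40,-9,63)),(T,218,172.5,L(-40,-9,63)),(T,212.3,176.5,L(-40,9,63)),
 (D,187,222.5,L(40,9,63)),(D,186.5,218.5,L(40,-9,63)),(D,215.8,215.8,L(-40,-9,63)),(D,216,220.5,L(-40,9,63)),(T,207.2,165.5,L(0,0,33))],[*g(207,165,.033),.72])
P['slider']=fit([(T,254.5,127.3,L(45,45,40)),(T,287.3,134.5,L(45,-45,40)),(T,280,166.5,L(-45,-45,40)),(T,246.3,159.3,L(-45,45,40)),
 (D,201,188.5,L(45,45,40)),(D,240,189.5,L(-45,-45,40)),(D,218.5,202,L(-45,45,40)),(D,221.5,176.5,L(45,-45,40))],[*g(267,146,.04),-.2])
P['shaft']=fit([(T,266.8,143.5,L(0,0,64)),(D,219.3,183,L(0,0,64))],[*g(267,143.5,.064),-.3])
P['t_red']=fit([(T,273.1,195.2,L(42,0,14)),(T,274,209.2,L(0,0,38)),(D,256.5,205.7,L(42,0,14)),(D,269.3,203.8,L(0,0,38))],[*g(274,209,.038),0])
P['t_yel']=fit([(T,343.6,139.3,L(42,0,14)),(T,350.8,151.3,L(0,0,38)),(D,247.8,159.1,L(42,0,14)),(D,259.8,156,L(0,0,38))],[*g(351,151,.038),.4])
P['t_blu']=fit([(T,350.9,189.7,L(42,0,14)),(T,354.5,204,L(0,0,38))],[*g(354.5,204,.038),.1])
P['red']=fit([(T,167.5,218.5,L(-18,18,31)),(T,181.3,219.3,L(-18,-18,31)),(T,182.5,206,L(18,-18,31)),(T,175,200.5,L(34,6,16)),(T,180,200.3,L(34,-6,16)),(T,174.2,212.3,L(0,0,36)),
  (D,221.7,278.5,L(-18,18,0)),(D,221,263,L(0,0,36))],[*g(174,212,.036),0])
P['blu']=fit([(T,218.3,209.3,L(-18,18,31)),(T,231.3,214,L(-18,-18,31)),(T,229,194,L(34,6,16)),(T,225.3,204,L(0,0,60)),
  (D,242.5,242.5,L(-18,18,0)),(D,235.2,235.5,L(18,18,0))],[*g(225.3,204,.06),-.3])
P['yel']=fit([(T,167,174.5,L(-18,-18,0)),(T,176.5,165.5,L(18,-18,0)),(T,174,155,L(34,6,16)),(T,177.8,158.5,L(34,-6,16)),(T,162.3,161.3,L(0,0,45)),
 (D,169,264,L(-18,18,0)),(D,182,261.5,L(-18,-18,0)),(D,173,247,L(0,0,45))],[*g(162,161,.045),-.8])
import pickle;pickle.dump(P,open("P0.pkl","wb"))
K=[(P[k],m,c) for k,m,c in [('wheel','wheel',(255,0,0)),('slider','slider',(255,0,0)),('shaft','shaft',(0,255,0)),('t_red','tile',(255,255,0)),('t_yel','tile',(255,255,0)),('t_blu','tile',(255,255,0)),('red','topper',(255,255,0)),('blu','topper',(255,255,0)),('yel','topper',(255,255,0))]]
a=cv2.imread("pics/top0_raw.png");b=cv2.imread("pics/side0_raw.png")
overlay(a,T,K,150,140,100,75+10,7,"pics/o1.png");overlay(a,T,K,245,120,130,105,6,"pics/o2.png")
overlay(b,D,K,155,140,155,140//1-45,5,"pics/o3.png");overlay(b,D,K,150,205,110,80,7,"pics/o4.png")
E
python3 fit0.py
```

```text
[0.563  0.1706 0.6794] deg 38.9 res [[-0.9, 0.1], [-0.4, -0.4], [-0.2, -0.1], [-0.3, 0.3], [-0.3, -0.5], [0.4, -1.2], [0.4, -0.5], [0.5, -0.6], [-0.2, 0.1]]
[ 0.6128  0.0179 -0.2204] deg -12.6 res [[-0.8, -0.5], [0.2, -0.2], [-0.1, 0.5], [-0.8, -0.0], [-1.0, -0.5], [1.1, -0.9], [0.6, 0.2], [0.4, -1.0]]
[ 0.6136  0.019  -0.3   ] deg -17.2 res [[-0.5, -0.1], [0.5, -0.6]]
[ 0.45   -0.0027  0.0669] deg 3.8 res [[0.1, -0.4], [0.4, 0.2], [-0.0, 0.1], [-0.2, 0.9]]
[ 0.6039 -0.1988  0.2898] deg 16.6 res [[0.1, -0.0], [-0.1, -0.2], [0.3, 0.4], [-0.0, -0.0]]
[ 0.4654 -0.2034  0.0531] deg 3.0 res [[-0.0, -0.0], [0.0, 0.0]]
[ 0.4422  0.247  -0.0587] deg -3.4 res [[-0.7, 0.2], [-0.1, 0.4], [0.2, -0.5], [0.3, -0.8], [-0.0, -0.3], [0.2, -0.5], [1.1, 1.3], [0.3, -0.1]]
[ 0.4606  0.1166 -0.3229] deg -18.5 res [[-0.5, 0.4], [0.0, 0.3], [0.9, -0.8], [0.6, -0.7], [0.3, 1.4], [-0.2, 0.8]]
[ 0.5709  0.28   -0.8213] deg -47.1 res [[-0.3, 0.5], [0.7, 0.6], [0.6, -1.0], [-0.2, -1.3], [0.9, -0.4], [-0.5, 0.8], [0.4, 1.5], [0.1, 0.5]]
```

View pics/o1.png

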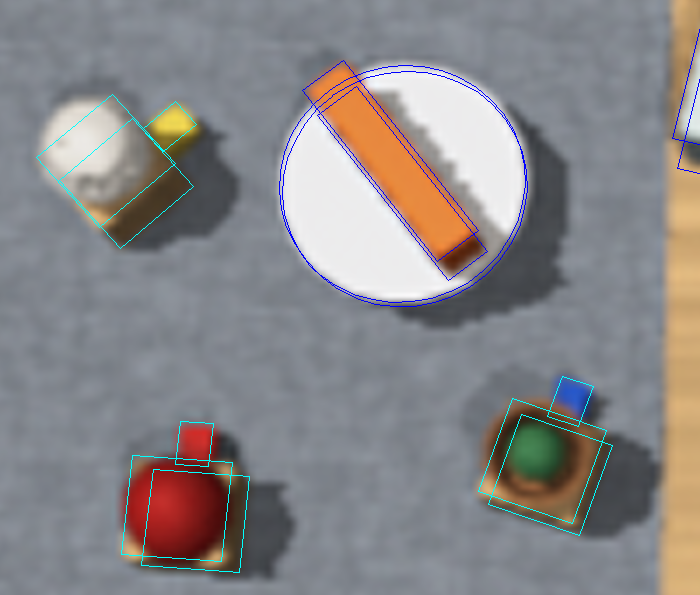

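View pics/o2.png

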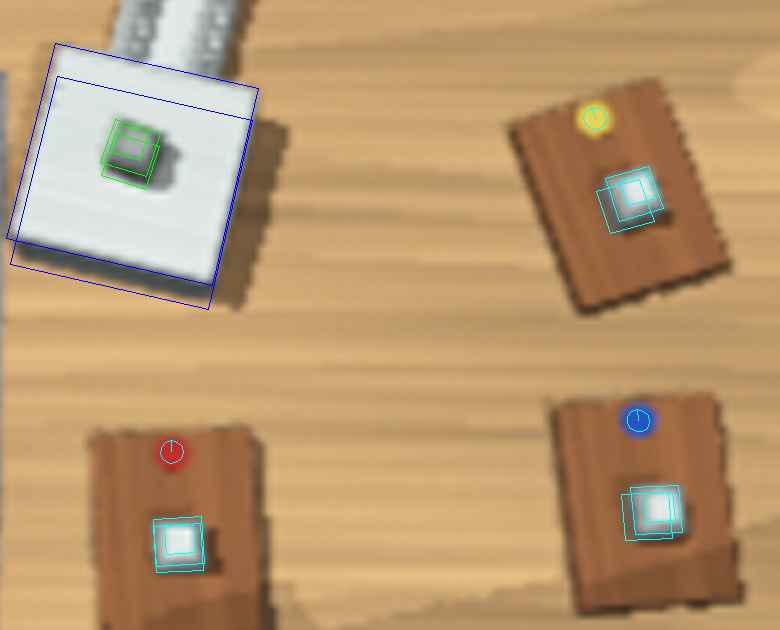

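View pics/o3.png

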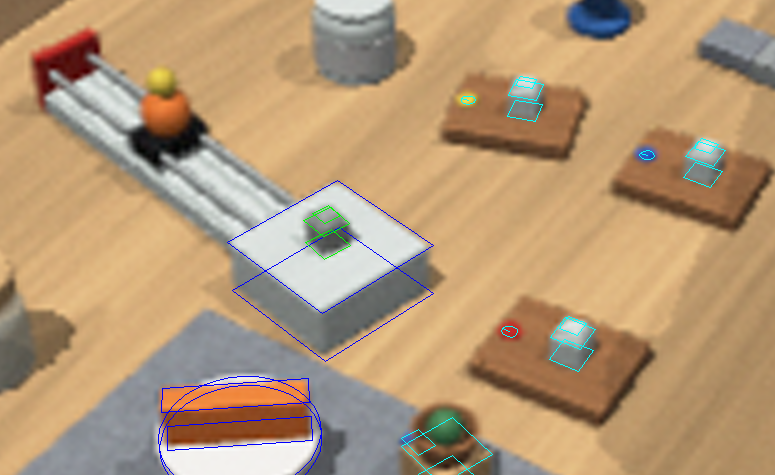

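View pics/o4.png

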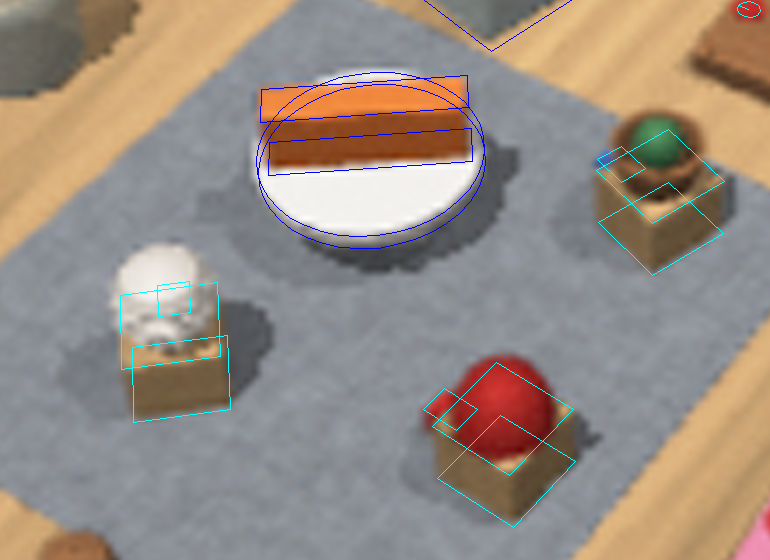

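Run:
```python
from fit import *
for n,pts in dict(red=[(90,430),(262,428),(275,640)],yel=[(510,125),(662,78),(732,266),(583,313)],blu=[(551,402),(716,393),(742,600),(580,613)]).items():
    q=[ray("top",245+u/6-.4,120+v/6-.4,.014)[:2] for u,v in pts]
    for a,b in zip(q,q[1:]): d=b-a; print(n,np.round(np.linalg.norm(d),3),round(np.degrees(np.arctan2(d[1],d[0])),1))
    if len(q)==4: print("ctr",np.mean(q,0))
# shaft edges, bar edges
for a,b,z in [((262,148),(270,150.5),.04),((262,148),(264,139.5),.045)]:
    d=(ray("top",*b,z)-ray("top",*a,z))[:2];print(round(np.degrees(np.arctan2(d[1],d[0])),1))
c=ray("top",281.7,88.5,.03);print(c,ray("top",292,55.5,.016))
```

```text
red 0.074 -88.8
red 0.092 -176.8
yel 0.072 -71.7
yel 0.091 -162.4
yel 0.069 108.3
ctr [ 0.60881668 -0.19758522]
blu 0.072 -86.3
blu 0.09 -175.4
blu 0.069 95.1
ctr [ 0.47198896 -0.20391753]
-107.5
-12.1
[ 0.77983898 -0.02128924  0.03      ] [ 0.8858761  -0.05053547  0.016     ]
```

```bash
cat > go.py <<'E'
import sys,numpy as np
from station import r
from scipy.spatial.transform import Rotation as R
def st():
    s=r.state();Rm=R.from_rotvec(s["tcp_rot"]).as_matrix()
    yaw=np.degrees(np.arctan2(Rm[1,0],Rm[0,0]))
    print("t",round(s["clock"],2),"pos",np.round(s["position"],4),"yaw",round(yaw,1),"tilt",round(np.degrees(np.arccos(-Rm[2,2])),2),"q",np.round(s["q"],2),"F",np.round(s["contact_force"],1),"T",np.round(s["ft_torque"],2),"op",round(s["opening"],4))
    return s,Rm,yaw
def go(x,y,z,yaw=None):
    s,Rm,y0=st();d=Rm.T@(np.array([x,y,z])-s["position"])*100
    t=0 if yaw is None else -np.radians((yaw-y0+90)%180-90)
    print("-> cm",np.round(d,2),"turn",round(t,3))
if __name__=="__main__":
    a=[float(v) for v in sys.argv[1:]]
    go(*a) if a else st()
E
python3 go.py .563 .171 .2 39
```

```text
t 0.1 pos [ 0.1973 -0.6186  0.2027] yaw 17.7 tilt 0.1 q [ 1.53  0.5  -0.43  1.55  0.22  1.14 -0.21] F [-0.4  0.2  0.2] T [-0.02 -0.04  0.02] op 0.0916
-> cm [ 58.84 -64.11   0.38] turn -0.372
```

>>> {"api": "arm_command", "payload": {
  "increments": [
    [[58.8, -64.1, 0.4, 0, -1], [58.8, -64.1, 0.4, 0, -1], [58.8, -64.1, 0.4, 0, -1], [58.8, -64.1, 0.4, 0, -1], [58.8, -64.1, 0.4, 0, -1], [58.8, -64.1, 0.4, 0, -1], [58.8, -64.1, 0.4, 0, -1], [58.8, -64.1, 0.4, 0, -1], [58.8, -64.1, 0.4, 0, -1], [58.8, -64.1, 0.4, 0, -1], [58.8, -64.1, 0.4, 0, -1], [58.8, -64.1, 0.4, 0, -1]]
  ]
}}

```text
clock: 1.1
position: [0.4074, -0.1635, 0.2014]
tcp_rot: [-3.103, -0.482, 0.001]
contact_force: [1.0, -0.5, -0.5]
opening: 0.092
```

```bash
python3 go.py .563 .171 .2 39
```

```text
t 1.1 pos [ 0.4074 -0.1635  0.2014] yaw 17.7 tilt 0.07 q [ 1.02  0.14 -0.74  2.05  0.12  0.99 -1.05] F [ 1.  -0.5 -0.5] T [-0.05 -0.06 -0.01] op 0.092
-> cm [ 24.98 -27.15   0.17] turn -0.372
```

>>> {"api": "arm_command", "payload": {
  "increments": [
    [[25, -27.2, 0.2, -0.37, -1], [25, -27.2, 0.2, -0.37, -1], [25, -27.2, 0.2, -0.37, -1], [25, -27.2, 0.2, -0.37, -1], [25, -27.2, 0.2, -0.37, -1], [25, -27.2, 0.2, -0.37, -1], [25, -27.2, 0.2, -0.37, -1], [25, -27.2, 0.2, -0.37, -1], [25, -27.2, 0.2, -0.37, -1], [25, -27.2, 0.2, -0.37, -1], [25, -27.2, 0.2, -0.37, -1], [25, -27.2, 0.2, -0.37, -1]]
  ]
}}

```text
clock: 2.1
position: [0.5624, 0.1713, 0.1989]
tcp_rot: [-2.961, -1.046, 0.003]
contact_force: [-0.0, -0.1, -0.6]
opening: 0.092
```

```bash
python3 go.py .563 .171 .2 39
python3 - <<'E'
from h import *
for n in("top","side"):
    im=r.read_camera(n); cv2.imwrite(f"pics/{n}1_raw.png",im); cv2.imwrite(f"pics/{n}1.png",cv2.resize(im[100:290,100:360],None,fx=3,fy=3,interpolation=cv2.INTER_CUBIC))
E
```

```text
t 2.1 pos [0.5624 0.1713 0.1989] yaw 38.9 tilt 0.13 q [ 0.3   0.5  -0.85  1.71  0.4   1.13 -1.56] F [-0.  -0.1 -0.6] T [-0.06 -0.02 -0.01] op 0.092
-> cm [ 0.03  0.07 -0.11] turn -0.001
```

View pics/side1.png

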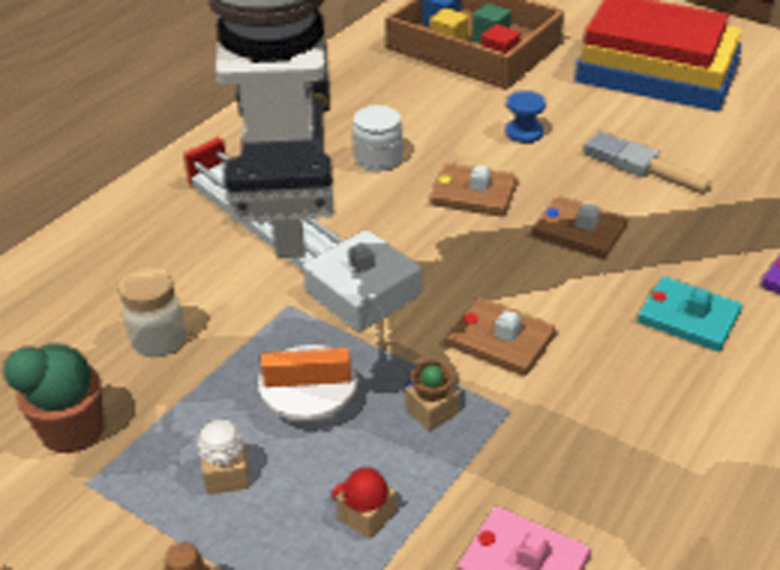

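The side picture shows the gripper above the wheel and the objects unmoved. Next I turn the wrist counter-clockwise so there is room to wind later.

>>> {"api": "arm_command", "payload": {
  "increments": [
    [[0, 0, 0, -1.48, -1], [0, 0, 0, -1.48, -1], [0, 0, 0, -1.48, -1], [0, 0, 0, -1.48, -1], [0, 0, 0, -1.48, -1], [0, 0, 0, -1.48, -1], [0, 0, 0, -1.48, -1], [0, 0, 0, -1.48, -1], [0, 0, 0, -1.48, -1], [0, 0, 0, -1.48, -1], [0, 0, 0, -1.48, -1], [0, 0, 0, -1.48, -1]]
  ]
}}

```text
clock: 3.2
position: [0.5629, 0.1668, 0.1992]
tcp_rot: [1.482, 2.77, -0.004]
contact_force: [0.7, -0.4, 0.9]
opening: 0.0916
```

```bash
python3 go.py .563 .171 .1 39
```

```text
t 3.2 pos [0.5629 0.1668 0.1992] yaw 123.7 tilt 0.15 q [ 0.49  0.65 -1.18  1.7   0.64  1.23 -0.26] F [ 0.7 -0.4  0.9] T [ 0.03 -0.14  0.01] op 0.0916
-> cm [0.36 0.26 9.92] turn 1.479
```

View pics/top1.png

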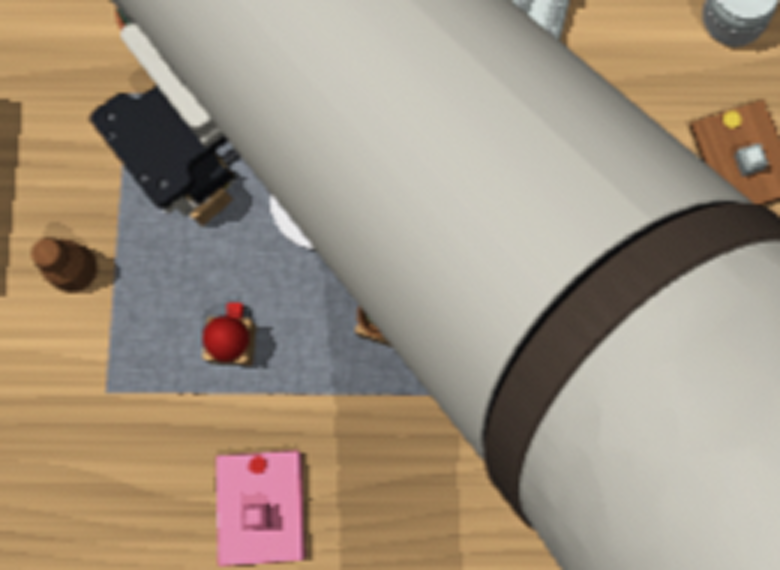

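>>> {"api": "arm_command", "payload": {
  "increments": [
    [[0.3, 0.3, 0, -1.48, -1], [0.3, 0.3, 0, -1.48, -1], [0.3, 0.3, 0, -1.48, -1], [0.3, 0.3, 0, -1.48, -1], [0.3, 0.3, 0, -1.48, -1], [0.3, 0.3, 0, -1.48, -1], [0.3, 0.3, 0, -1.48, -1], [0.3, 0.3, 0, -1.48, -1], [0.3, 0.3, 0, -1.48, -1], [0.3, 0.3, 0, -1.48, -1], [0.3, 0.3, 0, -1.48, -1], [0.3, 0.3, 0, -1.48, -1]]
  ]
}}

```text
clock: 4.2
position: [0.564, 0.1682, 0.199]
tcp_rot: [0.778, -3.042, 0.006]
contact_force: [0.2, 0.6, 0.6]
opening: 0.0916
```

```bash
python3 go.py .563 .171 .1 39
```

```text
t 4.2 pos [0.564  0.1682 0.199 ] yaw -151.3 tilt 0.25 q [ 0.57  0.86 -1.45  1.7   0.88  1.4   1.05] F [0.2 0.6 0.6] T [ 0.16 -0.07  0.04] op 0.0916
-> cm [-0.07  0.32  9.9 ] turn -0.18
```

>>> {"api": "arm_command", "payload": {
  "increments": [
    [[0, 0.3, 6, -0.18, -1], [0, 0.3, 6, -0.18, -1], [0, 0.3, 10, -0.18, -1], [0, 0.3, 12, -0.18, -1], [0, 0.3, 14, -0.18, -1], [0, 0.3, 15, -0.18, -1], [0, 0.3, 15.9, -0.18, -1], [0, 0.3, 15.9, -0.18, -1], [0, 0.3, 15.9, -0.18, -1]]
  ]
}}

```text
clock: 4.95
position: [0.5628, 0.1698, 0.0406]
tcp_rot: [1.047, -2.96, 0.006]
contact_force: [0.2, 0.0, -0.5]
opening: 0.0919
```

```bash
python3 go.py .563 .171 .04 39;  python3 - <<'E'
from h import *
n="side"
im=r.read_camera(n); cv2.imwrite(f"pics/{n}2.png",cv2.resize(im[150:270,130:290],None,fx=5,fy=5,interpolation=cv2.INTER_CUBIC))
E
```

```text
t 4.95 pos [0.5628 0.1698 0.0406] yaw -141.0 tilt 0.24 q [ 0.51  1.05 -1.3   1.81  1.09  1.22  1.11] F [ 0.2  0.  -0.5] T [ 0.11 -0.16  0.01] op 0.0919
-> cm [-0.09  0.09  0.06] turn -0.001
```

View pics/side2.png

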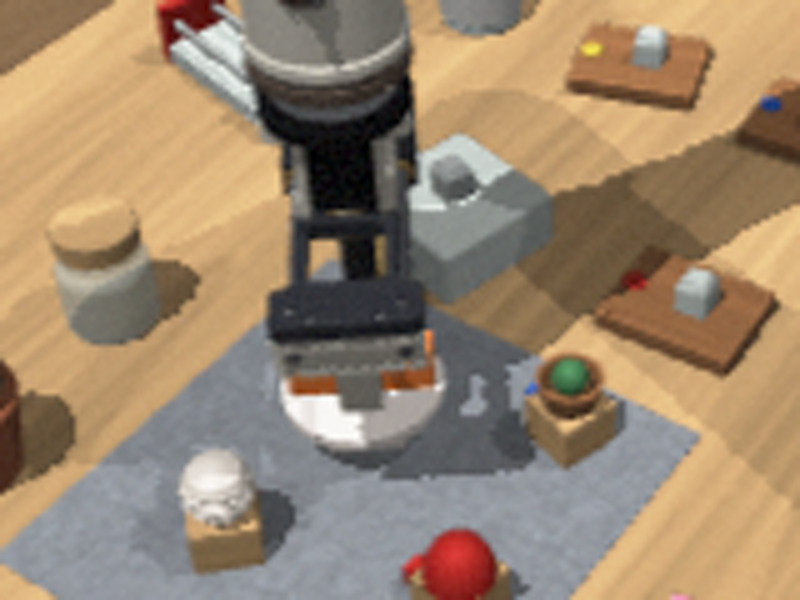

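The fingers straddle the bar and are centred along it: the finger is at about 360 and the bar spans 290–437. I'll close.

>>> {"api": "arm_command", "payload": {
  "increments": [
    [[0, 0.1, 0, 0, 1], [0, 0.1, 0, 0, 1], [0, 0.1, 0, 0, 1], [0, 0.1, 0, 0, 1], [0, 0.1, 0, 0, 1], [0, 0.1, 0, 0, 1], [0, 0.1, 0, 0, 1], [0, 0.1, 0, 0, 1]]
  ],
  "squeeze": 35
}}

```text
clock: 5.67
position: [0.5624, 0.171, 0.0411]
tcp_rot: [1.048, -2.961, 0.006]
contact_force: [-0.4, -0.4, -0.6]
opening: 0.043
```

```bash
python3 go.py .6133 .0185 .13 -15
```

```text
t 5.67 pos [0.5624 0.171  0.0411] yaw -141.0 tilt 0.22 q [ 0.5   1.05 -1.3   1.81  1.09  1.22  1.11] F [-0.4 -0.4 -0.6] T [ 0.18 -0.07  0.01] op 0.043
-> cm [  5.66 -15.08  -8.83] turn 0.942
```

Still closing.

>>> {"api": "arm_command", "payload": {
  "increments": [
    [[0, 0, 0, 0, 1], [0, 0, 0, 0, 1], [0, 0, 0, 0, 1], [0, 0, 0, 0, 1], [0, 0, 0, 0, 1], [0, 0, 0, 0, 1], [0, 0, 0, 0, 1]]
  ]
}}

```text
clock: 6.25
position: [0.5624, 0.171, 0.0411]
tcp_rot: [1.048, -2.961, 0.006]
contact_force: [-0.3, -0.3, 0.4]
opening: 0.0009
```

```bash
python3 go.py .6133 .0185 .13 -15
```

```text
t 6.25 pos [0.5624 0.171  0.0411] yaw -141.0 tilt 0.22 q [ 0.5   1.05 -1.3   1.81  1.09  1.22  1.11] F [-0.3 -0.3  0.4] T [ 0.15 -0.13 -0.01] op 0.0009
-> cm [  5.66 -15.08  -8.84] turn 0.942
```

Run:
```python
from h import *
for n,a in (("side",(150,130,120,160)),("top",(120,140,120,160))):
    im=r.read_camera(n); v,u,h,w=a;cv2.imwrite(f"pics/{n}3.png",cv2.resize(im[v:v+h,u:u+w],None,fx=5,fy=5,interpolation=cv2.INTER_CUBIC))
```

```text
(no output)
```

View pics/side3.png

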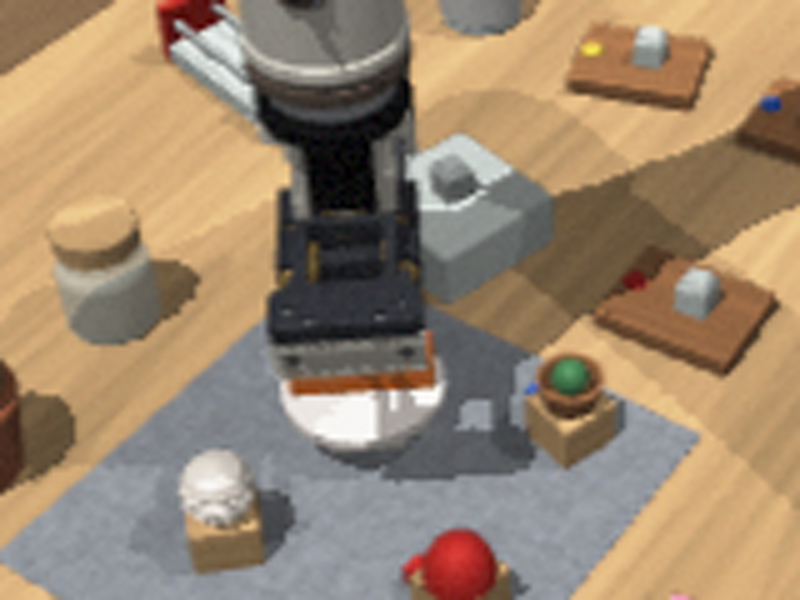

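View pics/top3.png

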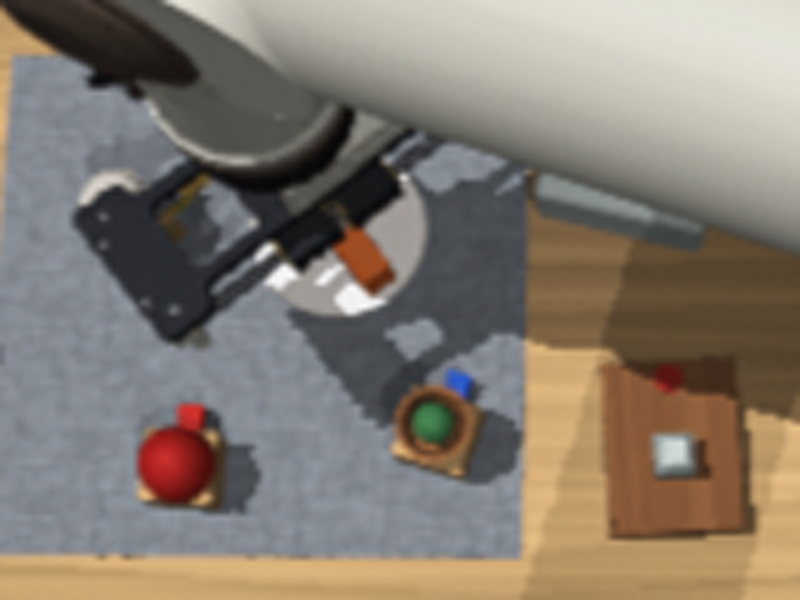

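Run:
```python
from h import *
from scipy.spatial.transform import Rotation as R
s=r.state();Rm=R.from_rotvec(s["tcp_rot"]).as_matrix();p=s["position"]
for n,u0,v0 in(("side",130,150),("top",140,120)):
    for nm,o in (("tcp",(0,0,0)),("y+46",(0,.046,0)),("y-46",(0,-.046,0)),("up60",(0,0,-.066)),("x+40",(.04,0,0)),("flange up.2",(0,0,-.2))):
        q=proj(n,p+Rm@np.array(o)); print(n,nm,np.round((q-[u0,v0])*5))
```

```text
side tcp [362. 372.]
side y+46 [362. 434.]
side y-46 [361. 314.]
side up60 [352. 285.]
side x+40 [434. 366.]
side flange up.2 [328.  83.]
top tcp [332. 225.]
top y+46 [259. 279.]
top y-46 [404. 171.]
top up60 [311. 187.]
top x+40 [379. 285.]
top flange up.2 [259.  91.]
```

Opening read 0.0009 with no contact, and the wheel hasn't moved, so the fingers closed over nothing. I'll lift and compare where the tip really is with the reported TCP.

>>> {"api": "arm_command", "payload": {
  "increments": [
    [[0, 0, -4, 0, 1], [0, 0, -8, 0, 1], [0, 0, -12, 0.1, 1], [0, 0, -12, 1.3, 1], [0, 0, -12, 1.3, 1], [0, 0, -12, 1.3, 1], [0, 0, -12, 1.3, 1], [0, 0, -12, 1.3, 1], [0, 0, -12, 1.3, 1], [0, 0, -12, 1.3, 1], [0, 0, -12, 1.3, 1], [0, 0, -12, 1.3, 1]]
  ]
}}

```text
clock: 7.35
position: [0.5623, 0.1715, 0.1611]
tcp_rot: [0.854, 3.022, -0.006]
contact_force: [0.1, -0.8, 0.1]
opening: 0.0004
```

```bash
cat > look.py <<'E'
import sys
from h import *
from go import st
from scipy.spatial.transform import Rotation as R
tag=sys.argv[1]
s,Rm,_=st();p=s["position"]
for n,u0,v0 in(("side",120,110),("top",140,90)):
    im=cv2.resize(r.read_camera(n)[v0:v0+120,u0:u0+160],None,fx=5,fy=5,interpolation=cv2.INTER_CUBIC)
    for o,c in (((0,0,0),(0,255,255)),((0,.046,0),(0,255,0)),((0,-.046,0),(0,255,0))):
        q=(proj(n,p+Rm@np.array(o))+.5-[u0,v0])*5; cv2.circle(im,(int(q[0]),int(q[1])),4,c,1)
    cv2.imwrite(f"pics/{n}_{tag}.png",im)
E
python3 look.py l1
```

```text
t 7.35 pos [0.5623 0.1715 0.1611] yaw 148.4 tilt 0.22 q [ 0.49  0.74 -1.23  1.74  0.75  1.22  0.08] F [ 0.1 -0.8  0.1] T [ 0.06 -0.16 -0.03] op 0.0004
```

View pics/side_l1.png

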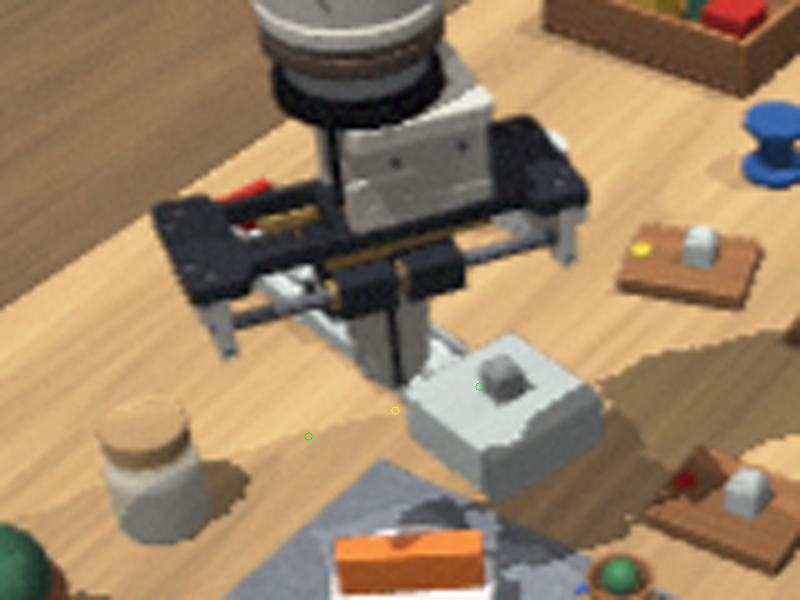

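View pics/top_l1.png

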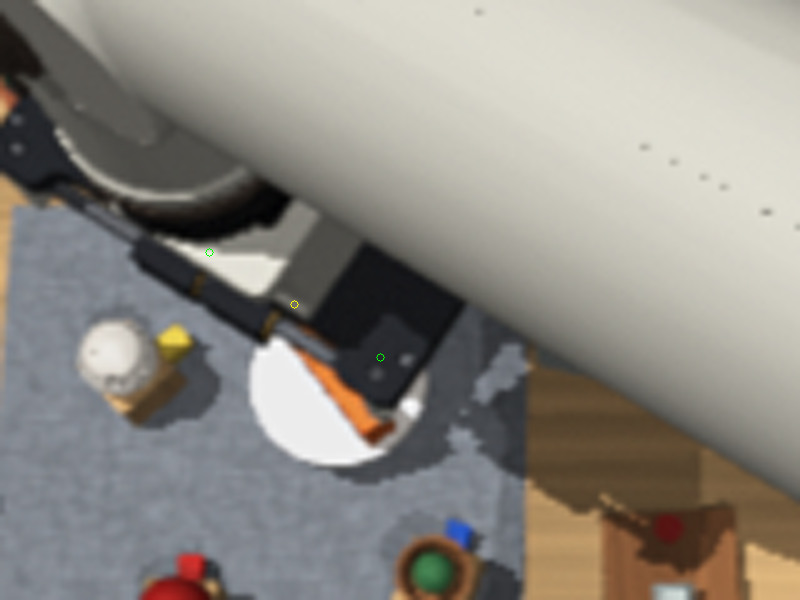

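Run:
```python
from h import *
from scipy.spatial.transform import Rotation as R
s=r.state();Rm=R.from_rotvec(s["tcp_rot"]).as_matrix();p=s["position"]
for d in (0,.01,.02,.025,.03):
  for x in (0,.0095): print(d,x,np.round((proj("side",p+Rm@np.array((x,0,-d)))+.5-[120,110])*5))
im=r.read_camera("side");cv2.imwrite("pics/z.png",cv2.resize(im[170:195,180:215],None,fx=20,fy=20,interpolation=cv2.INTER_CUBIC))
```

```text
0 0 [395. 410.]
0 0.0095 [402. 421.]
0.01 0 [393. 395.]
0.01 0.0095 [400. 407.]
0.02 0 [392. 380.]
0.02 0.0095 [398. 391.]
0.025 0 [391. 373.]
0.025 0.0095 [397. 384.]
0.03 0 [390. 365.]
0.03 0.0095 [396. 376.]
```

View pics/z.png

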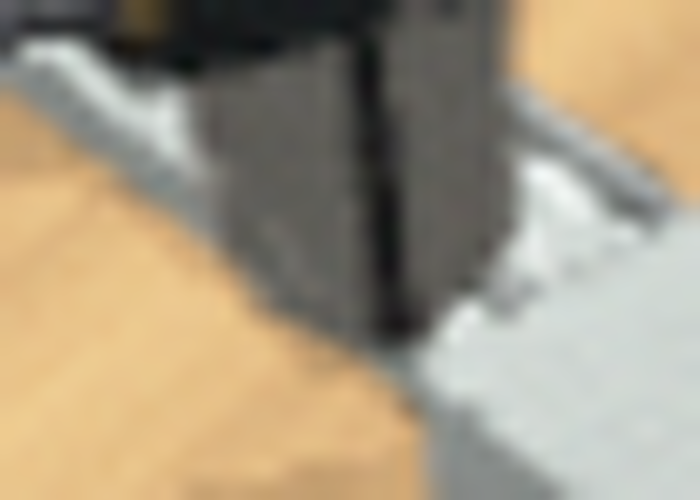

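The shut fingertips show at about (399,385), while the reported TCP projects to (402,421). So the real tips sit about 23 mm higher than reported, and I'll use tip_z ≈ z + 0.023. I return to the wheel lower, opening on the way.

>>> {"api": "arm_command", "payload": {
  "increments": [
    [[0, 0, 0, -1.23, -1], [0, 0, 0, -1.23, -1], [0, 0, 0, -1.23, -1], [0, 0, 0, -1.23, -1], [0, 0, 0, -1.23, -1], [0, 0, 0, -1.23, -1], [0, 0, 0, -1.23, -1], [0, 0, 0, -1.23, -1], [0, 0, 0, -1.23, -1], [0, 0, 0, -1.23, -1], [0, 0, 0, -1.23, -1], [0, 0, 0, -1.23, -1]]
  ]
}}

```text
clock: 8.5
position: [0.5623, 0.1714, 0.1611]
tcp_rot: [1.059, -2.957, 0.006]
contact_force: [-0.8, 1.5, -0.2]
opening: 0.0758
```

```bash
python3 go.py .563 .171 .017 39
```

```text
t 8.5 pos [0.5623 0.1714 0.1611] yaw -140.6 tilt 0.22 q [ 0.56  0.92 -1.44  1.73  0.94  1.37  1.19] F [-0.8  1.5 -0.2] T [ 0.18 -0.02 -0.01] op 0.0758
-> cm [-0.05 -0.03 14.41] turn 0.007
```

>>> {"api": "arm_command", "payload": {
  "increments": [
    [[0, 0, 3, 0, -1], [0, 0, 7, 0, -1], [0, 0, 10, 0, -1], [0, 0, 11.5, 0, -1], [0, 0, 12.5, 0, -1], [0, 0, 13.2, 0, -1], [0, 0, 13.8, 0, -1], [0, 0, 14.4, 0, -1], [0, 0, 14.4, 0, -1]]
  ]
}}

```text
clock: 9.25
position: [0.5626, 0.1709, 0.0171]
tcp_rot: [1.058, -2.957, 0.006]
contact_force: [-1.2, -0.6, -0.1]
opening: 0.0918
```

```bash
python3 look.py l2
```

```text
t 9.25 pos [0.5626 0.1709 0.0171] yaw -140.6 tilt 0.22 q [ 0.49  1.07 -1.26  1.82  1.12  1.19  1.1 ] F [-1.2 -0.6 -0.1] T [ 0.18 -0.04  0.02] op 0.0918
```

View pics/side_l2.png

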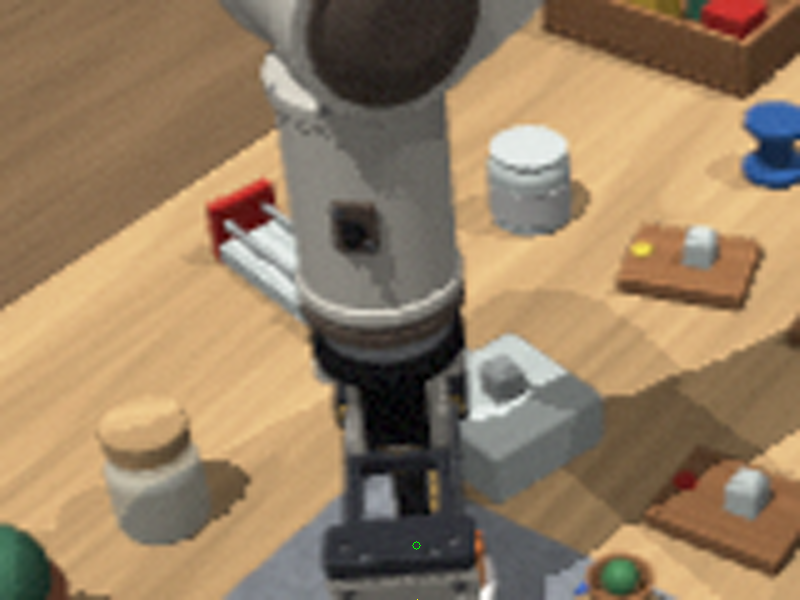

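No contact so far. I'll shut for 1.0 s.

>>> {"api": "arm_command", "payload": {
  "increments": [
    [[0, 0, 0, 0, 1], [0, 0, 0, 0, 1], [0, 0, 0, 0, 1], [0, 0, 0, 0, 1], [0, 0, 0, 0, 1], [0, 0, 0, 0, 1], [0, 0, 0, 0, 1], [0, 0, 0, 0, 1], [0, 0, 0, 0, 1], [0, 0, 0, 0, 1], [0, 0, 0, 0, 1], [0, 0, 0, 0, 1]]
  ],
  "squeeze": 40
}}

```text
clock: 10.35
position: [0.563, 0.171, 0.0178]
tcp_rot: [-1.059, 2.958, -0.006]
contact_force: [-0.1, -1.0, -1.7]
opening: 0.0177
```

```bash
python3 go.py
```

```text
t 10.35 pos [0.563  0.171  0.0178] yaw -140.6 tilt 0.22 q [ 0.49  1.07 -1.26  1.82  1.12  1.19  1.1 ] F [-0.1 -1.  -1.7] T [ 0.2  -0.04 -0.02] op 0.0177
```

Gripped at 17.7 mm, the bar's width. I'll lift and carry it over the shaft.

>>> {"api": "arm_command", "payload": {
  "increments": [
    [[0, 0, -4, 0, 1], [0, 0, -7, 0, 1], [0, 0, -9.5, 0, 1], [0, 0, -9.5, 0, 1]]
  ]
}}

```text
clock: 10.68
position: [0.565, 0.1734, 0.1179]
tcp_rot: [-1.057, 2.951, -0.005]
contact_force: [0.9, 1.0, -1.6]
opening: 0.0176
```

```bash
python3 go.py .6133 .0185 .113 -15
```

```text
t 10.68 pos [0.565  0.1734 0.1179] yaw -140.6 tilt 0.44 q [ 0.54  0.96 -1.39  1.77  0.99  1.31  1.16] F [ 0.9  1.  -1.6] T [ 0.23 -0.19  0.03] op 0.0176
-> cm [  6.11 -15.04   0.53] turn 0.95
```

>>> {"api": "arm_command", "payload": {
  "increments": [
    [[6.1, -15, 0.5, 0.95, 1], [6.1, -15, 0.5, 0.95, 1], [6.1, -15, 0.5, 0.95, 1], [6.1, -15, 0.5, 0.95, 1], [6.1, -15, 0.5, 0.95, 1], [6.1, -15, 0.5, 0.95, 1], [6.1, -15, 0.5, 0.95, 1], [6.1, -15, 0.5, 0.95, 1], [6.1, -15, 0.5, 0.95, 1], [6.1, -15, 0.5, 0.95, 1], [6.1, -15, 0.5, 0.95, 1]]
  ]
}}

```text
clock: 11.6
position: [0.6128, 0.0187, 0.1128]
tcp_rot: [0.406, 3.108, 0.0]
contact_force: [-0.1, -0.7, -1.5]
opening: 0.0181
```

```bash
python3 go.py .6133 .0185 .113 -15; python3 look.py l3
```

```text
t 11.6 pos [0.6128 0.0187 0.1128] yaw 165.1 tilt 0.39 q [ 0.73  0.88 -1.24  1.72  0.89  1.22  0.57] F [-0.1 -0.7 -1.5] T [ 0.07 -0.21  0.04] op 0.0181
-> cm [-0.05 -0.01 -0.02] turn 0.002
t 11.6 pos [0.6128 0.0187 0.1128] yaw 165.1 tilt 0.39 q [ 0.73  0.88 -1.24  1.72  0.89  1.22  0.57] F [-0.1 -0.7 -1.5] T [ 0.07 -0.21  0.04] op 0.0181
```

View pics/side_l3.png

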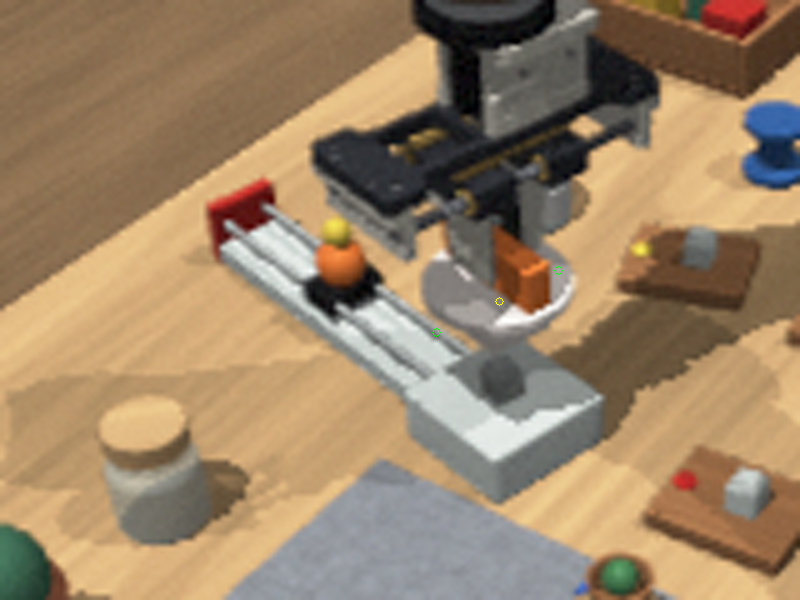

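View pics/top_l3.png

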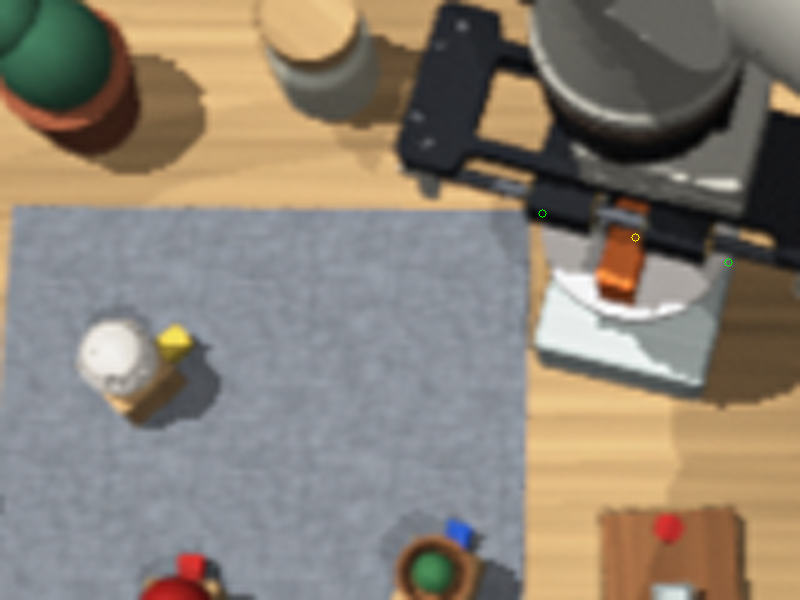

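```bash
cat > wov.py <<'E'
import sys
from fit import *
import fit
from go import st
# usage: tag x y yawdeg dz model
tag,x,y,yaw,dz,m=sys.argv[1],*map(float,sys.argv[2:6]),sys.argv[6]
for n,u0,v0 in(("side",*map(int,sys.argv[7:9])),("top",*map(int,sys.argv[9:11]))):
    im=r.read_camera(n);b=cv2.resize(im[v0:v0+100,u0:u0+130],None,fx=6,fy=6,interpolation=cv2.INTER_CUBIC)
    for l in MODEL[m]:
        q=np.array([(proj(n,w((x,y,np.radians(yaw)),(a[0],a[1],a[2]+dz)))+.5-[u0,v0])*6-.5 for a in l])
        cv2.polylines(b,[np.round(q).astype(int)],True,(255,255,0),1)
    for l in MODEL['shaft']:
        q=np.array([(proj(n,w((.6133,.0185,np.radians(-15)),a))+.5-[u0,v0])*6-.5 for a in l])
        if m=='wheel': cv2.polylines(b,[np.round(q).astype(int)],True,(0,0,255),1)
    cv2.imwrite(f"pics/{n}_{tag}.png",b)
E
python3 wov.py w1 .6128 .0187 -15 .095 wheel 175 130 225 100
```

```text
(no output)
```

View pics/side_w1.png

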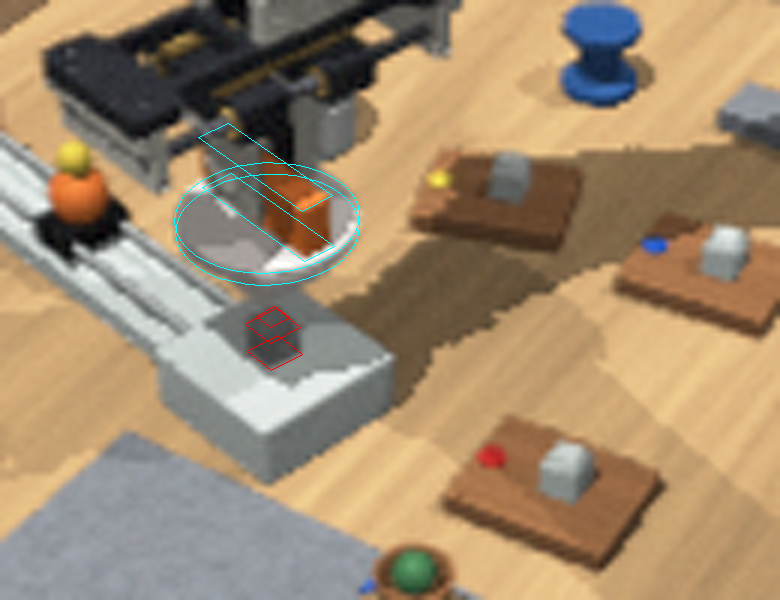

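View pics/top_w1.png

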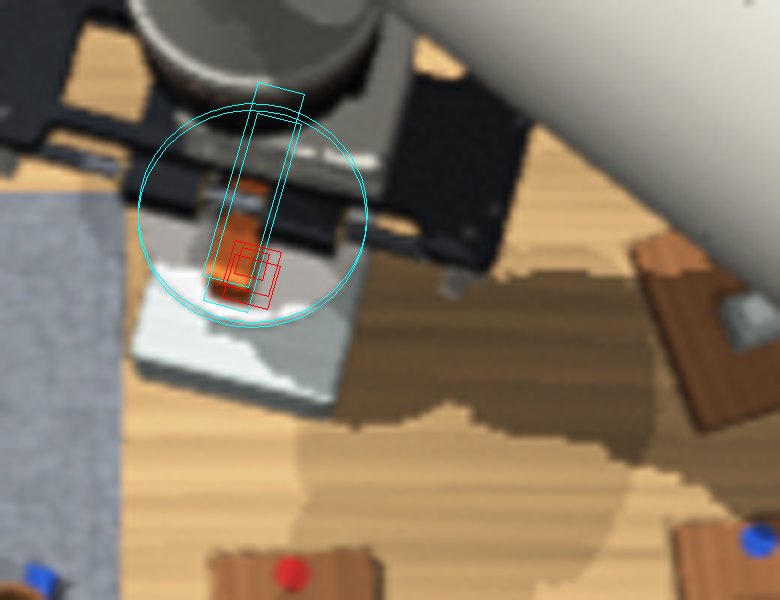

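The projected wheel (disc, bar end) and shaft agree with both pictures within about 1 px, so the alignment is good. I'll descend gently.

>>> {"api": "arm_command", "payload": {
  "increments": [
    [[-0.05, 0, 1, 0, 1], [-0.05, 0, 2, 0, 1], [-0.05, 0, 2.6, 0, 1], [-0.05, 0, 3, 0, 1], [-0.05, 0, 3.3, 0, 1], [-0.05, 0, 3.6, 0, 1], [-0.05, 0, 3.9, 0, 1], [-0.05, 0, 4.1, 0, 1]]
  ]
}}

```text
clock: 12.47
position: [0.6139, 0.0186, 0.0718]
tcp_rot: [0.408, 3.108, 0.001]
contact_force: [-0.1, -0.2, -1.6]
opening: 0.0179
```

```bash
python3 go.py .6133 .0185 .0578 -15
```

```text
t 12.47 pos [0.6139 0.0186 0.0718] yaw 165.0 tilt 0.42 q [ 0.71  0.92 -1.19  1.74  0.94  1.16  0.54] F [-0.1 -0.2 -1.6] T [-0.01 -0.12  0.02] op 0.0179
-> cm [ 0.06 -0.03  1.4 ] turn 0.001
```

It is already 10 mm down over the shaft without force, so I continue.

>>> {"api": "arm_command", "payload": {
  "increments": [
    [[0, 0, 0.4, 0, 1], [0, 0, 0.8, 0, 1], [0, 0, 1.1, 0, 1], [0, 0, 1.3, 0, 1], [0, 0, 1.5, 0, 1], [0, 0, 1.6, 0, 1], [0, 0, 1.6, 0, 1]]
  ]
}}

```text
clock: 13.05
position: [0.6142, 0.0185, 0.0576]
tcp_rot: [0.409, 3.107, -0.001]
contact_force: [-3.8, -3.6, 11.1]
opening: 0.0176
```

```bash
python3 go.py .6133 .0185 .0578 -15;python3 wov.py w2 .6133 .0187 -15 .04 wheel 175 130 225 100
```

```text
t 13.05 pos [0.6142 0.0185 0.0576] yaw 165.0 tilt 0.45 q [ 0.7   0.94 -1.18  1.74  0.96  1.15  0.53] F [-3.8 -3.6 11.1] T [-0.44  1.03  0.01] op 0.0176
-> cm [ 0.09 -0.02 -0.02] turn 0.0
```

View pics/side_w2.png

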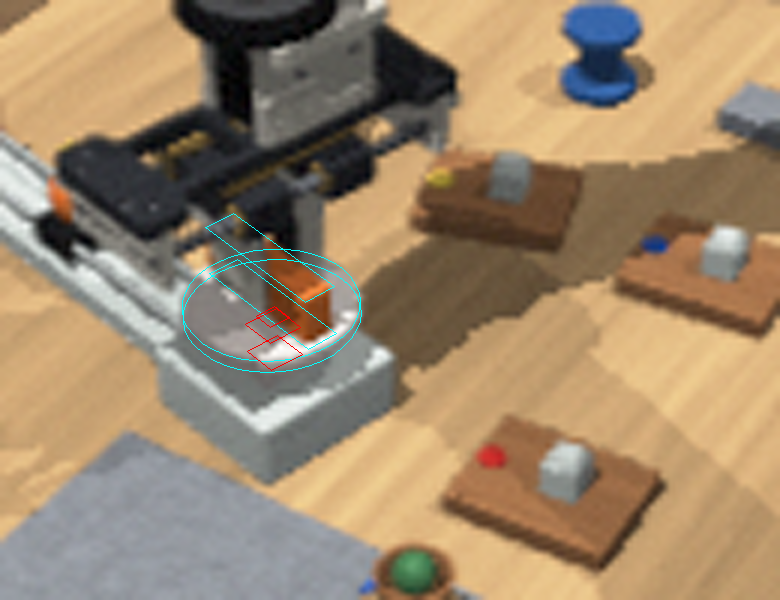

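View pics/top_w2.png

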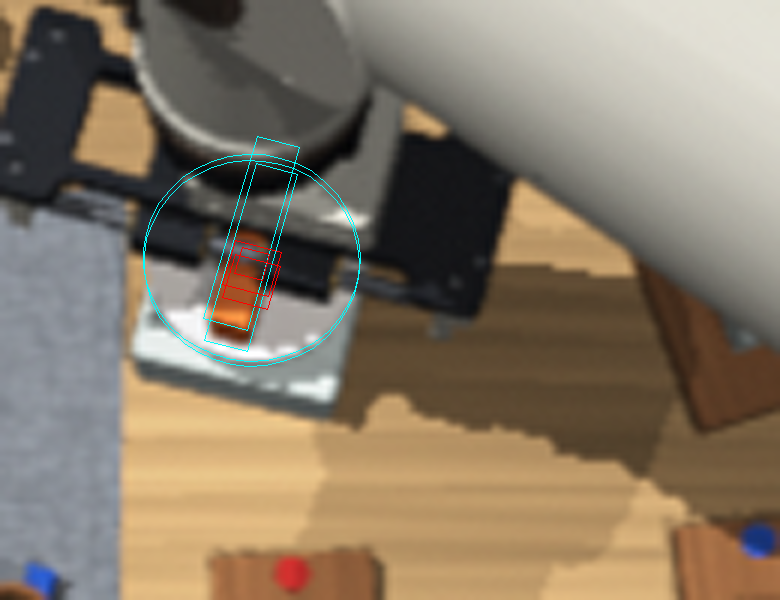

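The wheel is seated: z is 0.0576 with 11 N, and in the picture the disc lies on the housing. Now I wind clockwise.

>>> {"api": "arm_command", "payload": {
  "increments": [
    [[0, 0, 0, 0.12, 1], [0, 0, 0, 0.24, 1], [0, 0, 0, 0.36, 1], [0, 0, 0, 0.48, 1], [0, 0, 0, 0.6, 1], [0, 0, 0, 0.72, 1], [0, 0, 0, 0.84, 1], [0, 0, 0, 0.96, 1], [0, 0, 0, 1.08, 1], [0, 0, 0, 1.2, 1], [0, 0, 0, 1.32, 1], [0, 0, 0, 1.4, 1]]
  ]
}}

```text
clock: 14.15
position: [0.6158, 0.0188, 0.0581]
tcp_rot: [2.32, 2.106, 0.012]
contact_force: [3.1, -0.1, -3.9]
opening: 0.0172
```

```bash
python3 go.py .6138 .0185 .0576 -95
```

```text
t 14.15 pos [0.6158 0.0188 0.0581] yaw 84.5 tilt 0.64 q [ 0.57  0.78 -0.93  1.75  0.74  0.99 -0.74] F [ 3.1 -0.1 -3.9] T [-0.03 -0.95  0.14] op 0.0172
-> cm [-0.04 -0.2   0.04] turn -0.009
```

>>> {"api": "arm_command", "payload": {
  "increments": [
    [[0, -0.15, 0.1, 0.12, 1], [0, -0.15, 0.1, 0.24, 1], [0, -0.15, 0.1, 0.36, 1], [0, -0.15, 0.1, 0.48, 1], [0, -0.15, 0.1, 0.6, 1], [0, -0.15, 0.1, 0.72, 1], [0, -0.15, 0.1, 0.84, 1], [0, -0.15, 0.1, 0.96, 1], [0, -0.15, 0.1, 1.08, 1], [0, -0.15, 0.1, 1.2, 1], [0, -0.15, 0.1, 1.32, 1], [0, -0.15, 0.1, 1.4, 1]]
  ]
}}

```text
clock: 15.15
position: [0.617, 0.0173, 0.058]
tcp_rot: [3.136, 0.107, 0.025]
contact_force: [5.2, -4.1, -1.3]
opening: 0.018
```

```bash
python3 go.py .6138 .0185 .0576 -95
```

```text
t 15.15 pos [0.617  0.0173 0.058 ] yaw 3.9 tilt 0.94 q [ 0.38  0.66 -0.62  1.75  0.49  0.87 -1.96] F [ 5.2 -4.1 -1.3] T [-0.94 -1.05  0.07] op 0.018
-> cm [-0.31 -0.14  0.03] turn -1.415
```

>>> {"api": "arm_command", "payload": {
  "increments": [
    [[-0.15, -0.1, 0.1, 0.12, 1], [-0.15, -0.1, 0.1, 0.24, 1], [-0.15, -0.1, 0.1, 0.36, 1], [-0.15, -0.1, 0.1, 0.4, 1], [-0.15, -0.1, 0.1, 0.4, -0.4], [-0.15, -0.1, 0.1, 0.4, -0.4], [-0.15, -0.1, 0.1, 0.4, -0.4], [-0.15, -0.1, 0.1, 0.4, -0.4], [-0.15, -0.1, 0.1, 0.4, -0.4], [-0.15, -0.1, -2, 0.4, -0.4], [-0.15, -0.1, -4, 0.4, -0.4], [-0.15, -0.1, -4, 0.4, -0.4]]
  ]
}}

```text
clock: 16.15
position: [0.6174, 0.0192, 0.1016]
tcp_rot: [-3.097, 0.517, -0.034]
contact_force: [1.2, 0.9, 0.4]
opening: 0.063
```

```bash
python3 look.py l5
```

```text
t 16.15 pos [0.6174 0.0192 0.1016] yaw -19.0 tilt 1.25 q [ 0.34  0.57 -0.56  1.74  0.38  0.92 -2.28] F [1.2 0.9 0.4] T [ 0.05 -0.03  0.  ] op 0.063
```

View pics/side_l5.png

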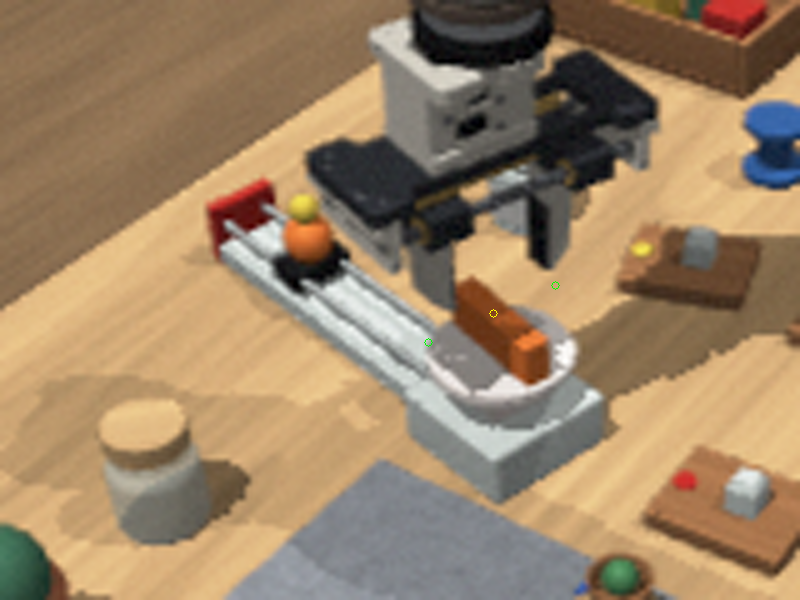

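View pics/top_l5.png

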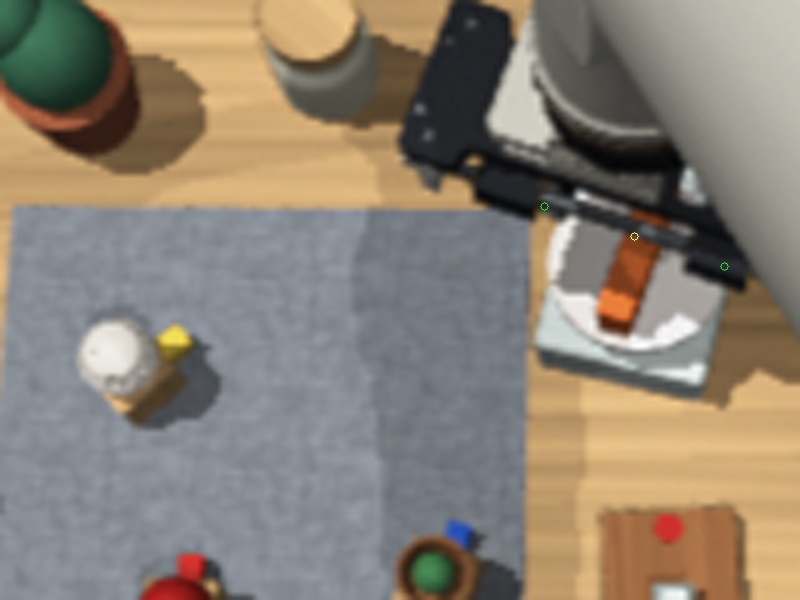

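The wheel stays seated and the carriage has advanced, with the bead going from (342,262) to (305,240). I turn back half a turn with the gripper open and raised.

>>> {"api": "arm_command", "payload": {
  "increments": [
    [[0, 0, 0, -1.5, -0.8], [0, 0, 0, -1.5, -0.8], [0, 0, 0, -1.5, -0.8], [0, 0, 0, -1.5, -0.8], [0, 0, 0, -1.5, -0.8], [0, 0, 0, -1.5, -0.8], [0, 0, 0, -1.5, -0.8], [0, 0, 0, -1.5, -0.8], [0, 0, 0, -1.5, -0.8], [0, 0, 0, -1.5, -0.8], [0, 0, 0, -1.5, -0.8], [0, 0, 0, -1.5, -0.8]]
  ]
}}

```text
clock: 17.25
position: [0.6145, 0.0184, 0.0974]
tcp_rot: [2.606, 1.735, 0.019]
contact_force: [0.2, 0.2, 0.6]
opening: 0.0825
```

>>> {"api": "arm_command", "payload": {
  "increments": [
    [[0, 0, 0, -1.5, -0.8], [0, 0, 0, -1.5, -0.8], [0, 0, 0, -1.5, -0.8], [0, 0, 0, -1.5, -0.8], [0, 0, 0, -1.5, -0.8], [0, 0, 0, -1.5, -0.8], [0, 0, 0, -1.5, -0.8], [0, 0, 0, -1.5, -0.8], [0, 0, 0, -1.5, -0.8], [0, 0, 0, -1.5, -0.8], [0, 0, 0, -1.5, -0.8], [0, 0, 0, -1.5, -0.8]]
  ]
}}

```text
clock: 18.25
position: [0.6137, 0.0183, 0.096]
tcp_rot: [0.724, 3.043, 0.002]
contact_force: [0.2, 0.5, -1.4]
opening: 0.0825
```

```bash
python3 go.py .615 .0187 .058 -19
```

```text
t 18.25 pos [0.6137 0.0183 0.096 ] yaw 153.2 tilt 0.81 q [ 0.71  0.87 -1.18  1.73  0.88  1.16  0.37] F [ 0.2  0.5 -1.4] T [ 0.05 -0.13  0.02] op 0.0825
-> cm [-0.05  0.07  3.81] turn -0.135
```

>>> {"api": "arm_command", "payload": {
  "increments": [
    [[0, 0.05, 0, -0.13, -0.8], [0, 0.05, 2, -0.13, -0.8], [0, 0.05, 3.3, -0.13, 1], [0, 0.05, 3.8, -0.13, 1], [0, 0.05, 3.8, -0.13, 1], [0, 0.05, 3.8, -0.13, 1], [0, 0.05, 3.8, -0.13, 1], [0, 0.05, 3.8, -0.13, 1], [0, 0.05, 3.8, -0.13, 1], [0, 0.05, 3.8, -0.13, 1], [0, 0.05, 3.8, -0.13, 1], [0, 0.05, 3.8, -0.13, 1]]
  ]
}}

```text
clock: 19.25
position: [0.6146, 0.0186, 0.0583]
tcp_rot: [0.525, 3.083, 0.001]
contact_force: [1.0, 0.4, -0.5]
opening: 0.0206
```

>>> {"api": "arm_command", "payload": {
  "increments": [
    [[0, 0, 0, 0, 1], [0, 0, 0, 0, 1], [0, 0, 0, 0, 1], [0, 0, 0, 0, 1]]
  ]
}}

```text
clock: 19.58
position: [0.6144, 0.018, 0.0582]
tcp_rot: [0.525, 3.083, -0.001]
contact_force: [-1.1, -1.5, 0.8]
opening: 0.0176
```

```bash
python3 go.py .615 .0187 .058 -19
```

```text
t 19.58 pos [0.6144 0.018  0.0582] yaw 160.7 tilt 0.82 q [ 0.7   0.92 -1.16  1.75  0.95  1.13  0.46] F [-1.1 -1.5  0.8] T [-0.48  0.09  0.09] op 0.0176
-> cm [-0.03  0.08  0.02] turn -0.006
```

>>> {"api": "arm_command", "payload": {
  "increments": [
    [[0, 0.05, 0, 0.12, 1], [0, 0.05, 0, 0.24, 1], [0, 0.05, 0, 0.36, 1], [0, 0.05, 0, 0.48, 1], [0, 0.05, 0, 0.6, 1], [0, 0.05, 0, 0.72, 1], [0, 0.05, 0, 0.84, 1], [0, 0.05, 0, 0.96, 1], [0, 0.05, 0, 1.08, 1], [0, 0.05, 0, 1.2, 1], [0, 0.05, 0, 1.32, 1], [0, 0.05, 0, 1.4, 1]]
  ]
}}

```text
clock: 20.58
position: [0.6161, 0.0186, 0.0584]
tcp_rot: [2.394, 2.014, 0.018]
contact_force: [4.8, -0.9, -3.4]
opening: 0.0177
```

>>> {"api": "arm_command", "payload": {
  "increments": [
    [[0, -0.15, 0.1, 0.12, 1], [0, -0.15, 0.1, 0.24, 1], [0, -0.15, 0.1, 0.36, 1], [0, -0.15, 0.1, 0.48, 1], [0, -0.15, 0.1, 0.6, 1], [0, -0.15, 0.1, 0.72, 1], [0, -0.15, 0.1, 0.84, 1], [0, -0.15, 0.1, 0.96, 1], [0, -0.15, 0.1, 1.08, 1], [0, -0.15, 0.1, 1.2, 1], [0, -0.15, 0.1, 1.32, 1], [0, -0.15, 0.1, 1.4, 1]]
  ]
}}

```text
clock: 21.58
position: [0.617, 0.0171, 0.0587]
tcp_rot: [3.137, -0.012, 0.034]
contact_force: [2.5, -4.5, 3.7]
opening: 0.0173
```

```bash
python3 look.py l6
```

```text
t 21.58 pos [0.617  0.0171 0.0587] yaw -0.4 tilt 1.26 q [ 0.37  0.65 -0.6   1.76  0.48  0.86 -2.03] F [ 2.5 -4.5  3.7] T [-1.2  -0.46  0.18] op 0.0173
```

View pics/side_l6.png

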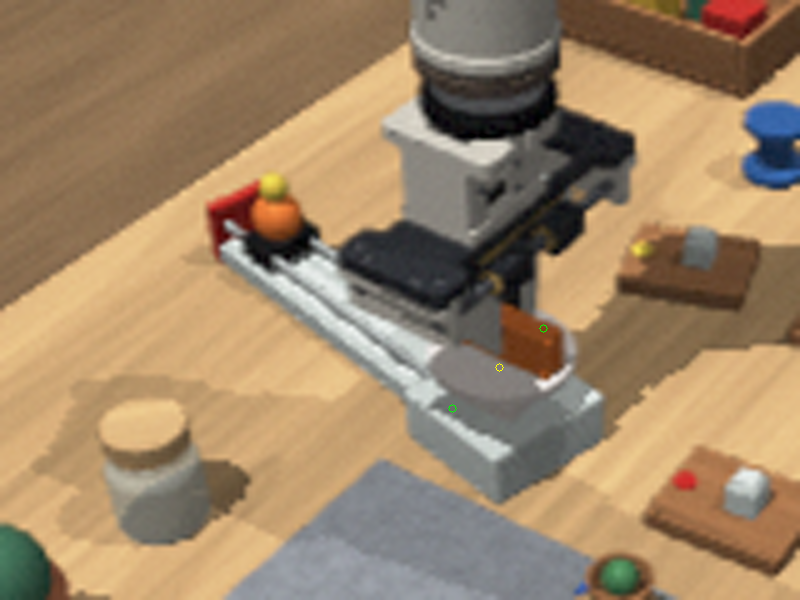

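The bead is now at (277,215) with a gap to the stop still visible. One more regrasp.

>>> {"api": "arm_command", "payload": {
  "increments": [
    [[-0.15, -0.1, 0.1, 0.12, 1], [-0.15, -0.1, 0.1, 0.24, 1], [-0.15, -0.1, 0.1, 0.34, 1], [-0.15, -0.1, 0.1, 0.34, 1], [-0.15, -0.1, 0.1, 0.34, -0.4], [-0.15, -0.1, 0.1, 0.34, -0.4], [-0.15, -0.1, 0.1, 0.34, -0.4], [-0.15, -0.1, 0.1, 0.34, -0.4], [-0.15, -0.1, 0.1, 0.34, -0.4], [-0.15, -0.1, -2, 0.34, -0.4], [-0.15, -0.1, -4, 0.34, -0.4], [-0.15, -0.1, -4, 0.34, -0.4]]
  ]
}}

```text
clock: 22.68
position: [0.6171, 0.0193, 0.1022]
tcp_rot: [-3.094, 0.537, -0.043]
contact_force: [0.8, -0.0, 1.6]
opening: 0.0633
```

>>> {"api": "arm_command", "payload": {
  "increments": [
    [[0, 0, 0, -1.5, -0.8], [0, 0, 0, -1.5, -0.8], [0, 0, 0, -1.5, -0.8], [0, 0, 0, -1.5, -0.8], [0, 0, 0, -1.5, -0.8], [0, 0, 0, -1.5, -0.8], [0, 0, 0, -1.5, -0.8], [0, 0, 0, -1.5, -0.8], [0, 0, 0, -1.5, -0.8], [0, 0, 0, -1.5, -0.8], [0, 0, 0, -1.5, -0.8], [0, 0, 0, -1.5, -0.8]]
  ]
}}

```text
clock: 23.68
position: [0.6168, 0.0194, 0.1016]
tcp_rot: [2.612, 1.715, 0.031]
contact_force: [-0.4, -0.1, -1.0]
opening: 0.0828
```

>>> {"api": "arm_command", "payload": {
  "increments": [
    [[0, 0, 0, -1.5, -0.8], [0, 0, 0, -1.5, -0.8], [0, 0, 0, -1.5, -0.8], [0, 0, 0, -1.5, -0.8], [0, 0, 0, -1.5, -0.8], [0, 0, 0, -1.5, -0.8], [0, 0, 0, -1.5, -0.8], [0, 0, 0, -1.5, -0.8], [0, 0, 0, -1.5, -0.8], [0, 0, 0, -1.5, -0.8], [0, 0, 0, -1.5, -0.8], [0, 0, 0, -1.5, -0.8]]
  ]
}}

```text
clock: 24.68
position: [0.6166, 0.0195, 0.1011]
tcp_rot: [0.74, 3.027, 0.005]
contact_force: [-0.4, 0.7, -0.1]
opening: 0.0827
```

```bash
python3 go.py .6147 .0184 .058 -20; python3 look.py l7
```

```text
t 24.68 pos [0.6166 0.0195 0.1011] yaw 152.5 tilt 1.49 q [ 0.71  0.85 -1.18  1.73  0.88  1.16  0.35] F [-0.4  0.7 -0.1] T [ 0.07 -0.15  0.  ] op 0.0827
-> cm [ 0.23 -0.22  4.31] turn -0.131
t 24.68 pos [0.6166 0.0195 0.1011] yaw 152.5 tilt 1.49 q [ 0.71  0.85 -1.18  1.73  0.88  1.16  0.35] F [-0.4  0.7 -0.1] T [ 0.07 -0.15  0.  ] op 0.0827
```

View pics/side_l7.png

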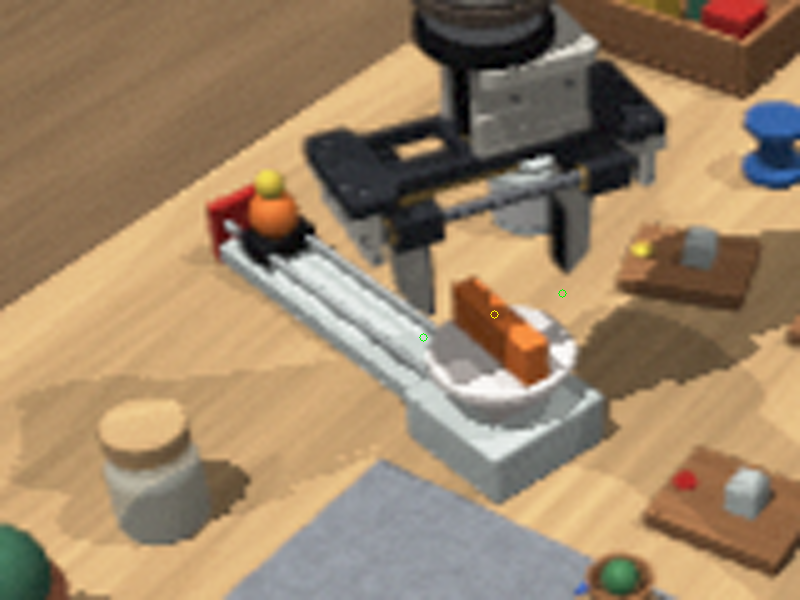

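>>> {"api": "arm_command", "payload": {
  "increments": [
    [[0.15, -0.15, 0, -0.13, -0.8], [0.15, -0.15, 2, -0.13, -0.8], [0.15, -0.15, 3.5, -0.13, 1], [0.15, -0.15, 4.3, -0.13, 1], [0.15, -0.15, 4.3, -0.13, 1], [0.15, -0.15, 4.3, -0.13, 1], [0.15, -0.15, 4.3, -0.13, 1], [0.15, -0.15, 4.3, -0.13, 1], [0.15, -0.15, 4.3, -0.13, 1], [0.15, -0.15, 4.3, -0.13, 1], [0.15, -0.15, 4.3, -0.13, 1], [0.15, -0.15, 4.3, -0.13, 1]]
  ]
}}

```text
clock: 25.78
position: [0.6157, 0.0187, 0.058]
tcp_rot: [0.55, 3.067, 0.003]
contact_force: [0.0, -0.4, 0.6]
opening: 0.02
```

>>> {"api": "arm_command", "payload": {
  "increments": [
    [[0, 0, 0, 0, 1], [0, 0, 0, 0, 1], [0, 0, 0, 0, 1], [0, 0, 0, 0, 1]]
  ]
}}

```text
clock: 26.12
position: [0.6155, 0.0178, 0.0579]
tcp_rot: [0.551, 3.067, 0.001]
contact_force: [-1.8, -2.8, 1.0]
opening: 0.0174
```

>>> {"api": "arm_command", "payload": {
  "increments": [
    [[0, 0.05, 0, 0.12, 1], [0, 0.05, 0, 0.24, 1], [0, 0.05, 0, 0.36, 1], [0, 0.05, 0, 0.48, 1], [0, 0.05, 0, 0.6, 1], [0, 0.05, 0, 0.72, 1], [0, 0.05, 0, 0.84, 1], [0, 0.05, 0, 0.96, 1], [0, 0.05, 0, 1.04, 1], [0, 0.05, 0, 1.12, 1], [0, 0.05, 0, 1.2, 1]]
  ]
}}

```text
clock: 27.03
position: [0.6161, 0.0179, 0.0581]
tcp_rot: [2.193, 2.219, 0.024]
contact_force: [0.4, -2.5, 1.7]
opening: 0.0176
```

```bash
python3 go.py;  python3 look.py l8
```

```text
t 27.03 pos [0.6161 0.0179 0.0581] yaw 90.7 tilt 1.51 q [ 0.59  0.78 -0.94  1.76  0.76  0.98 -0.65] F [ 0.4 -2.5  1.7] T [-0.85 -0.07  0.17] op 0.0176
t 27.03 pos [0.6161 0.0179 0.0581] yaw 90.7 tilt 1.51 q [ 0.59  0.78 -0.94  1.76  0.76  0.98 -0.65] F [ 0.4 -2.5  1.7] T [-0.85 -0.07  0.17] op 0.0176
```

View pics/side_l8.png

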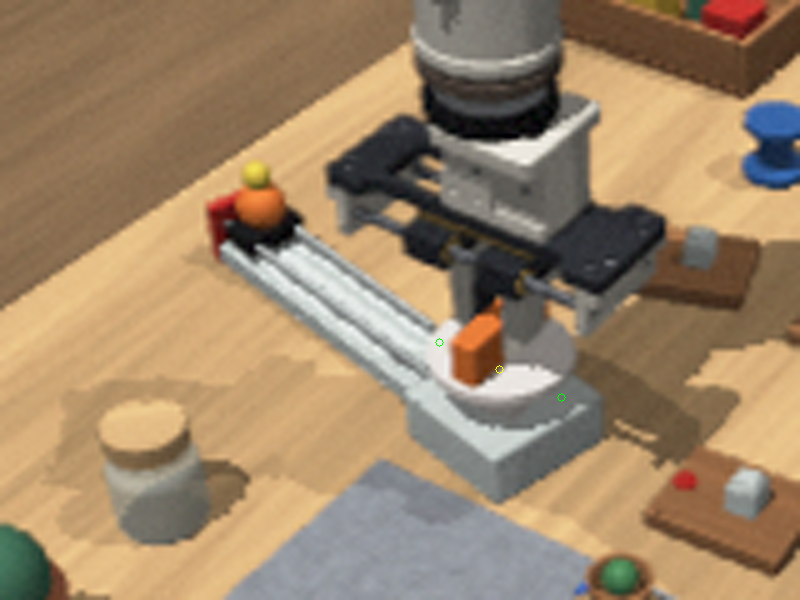

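Nearly there. I wind on slowly and watch for the yaw to stall.

>>> {"api": "arm_command", "payload": {
  "increments": [
    [[0, 0, 0, 0.08, 1], [0, 0, 0, 0.16, 1], [0, 0, 0, 0.24, 1], [0, 0, 0, 0.32, 1], [0, 0, 0, 0.4, 1], [0, 0, 0, 0.4, 1]]
  ]
}}

```text
clock: 27.63
position: [0.6162, 0.0177, 0.0584]
tcp_rot: [2.59, 1.743, 0.029]
contact_force: [-0.3, -2.3, 1.9]
opening: 0.0181
```

```bash
python3 go.py
```

```text
t 27.63 pos [0.6162 0.0177 0.0584] yaw 67.9 tilt 1.53 q [ 0.54  0.74 -0.86  1.76  0.7   0.94 -1.  ] F [-0.3 -2.3  1.9] T [-0.58  0.22 -0.04] op 0.0181
```

>>> {"api": "arm_command", "payload": {
  "increments": [
    [[0, 0, 0, 0.08, 1], [0, 0, 0, 0.16, 1], [0, 0, 0, 0.24, 1], [0, 0, 0, 0.32, 1], [0, 0, 0, 0.32, 1]]
  ]
}}

```text
clock: 28.05
position: [0.6163, 0.0174, 0.0585]
tcp_rot: [2.835, 1.314, 0.033]
contact_force: [0.7, -3.2, 1.3]
opening: 0.0179
```

```bash
python3 go.py;python3 look.py l9
```

```text
t 28.05 pos [0.6163 0.0174 0.0585] yaw 49.7 tilt 1.57 q [ 0.5   0.71 -0.79  1.76  0.64  0.92 -1.27] F [ 0.7 -3.2  1.3] T [-0.87  0.09  0.82] op 0.0179
t 28.05 pos [0.6163 0.0174 0.0585] yaw 49.7 tilt 1.57 q [ 0.5   0.71 -0.79  1.76  0.64  0.92 -1.27] F [ 0.7 -3.2  1.3] T [-0.87  0.09  0.82] op 0.0179
```

View pics/side_l9.png

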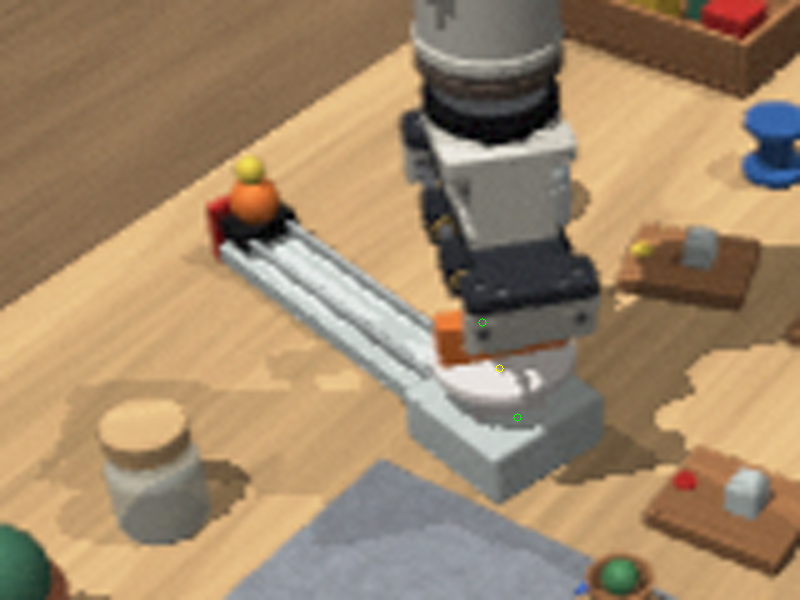

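The torque about z jumped to 0.8, so it looks like the stop. I'll confirm with a small extra turn.

>>> {"api": "arm_command", "payload": {
  "increments": [
    [[0, 0, 0, 0.05, 1], [0, 0, 0, 0.1, 1], [0, 0, 0, 0.12, 1], [0, 0, 0, 0.12, 1], [0, 0, 0, 0.12, 1]]
  ]
}}

```text
clock: 28.57
position: [0.6167, 0.018, 0.0586]
tcp_rot: [2.906, 1.152, 0.037]
contact_force: [1.7, -1.8, 1.1]
opening: 0.019
```

```bash
python3 go.py
```

```text
t 28.57 pos [0.6167 0.018  0.0586] yaw 43.3 tilt 1.6 q [ 0.48  0.7  -0.77  1.76  0.62  0.91 -1.37] F [ 1.7 -1.8  1.1] T [-0.41 -0.21  1.13] op 0.019
```

Torque is 1.1 N m against the 0.08 N m drive friction, so the carriage is at the stop. I release, lift and check.

>>> {"api": "arm_command", "payload": {
  "increments": [
    [[0, 0, 0, 0, -0.5], [0, 0, 0, 0, -0.5], [0, 0, 0, 0, -0.5], [0, 0, 0, 0, -0.5], [0, 0, 0, 0, -0.5], [0, 0, 0, 0, -0.5], [0, 0, -3, 0, -1], [0, 0, -7, 0, -1], [0, 0, -10, 0, -1], [0, 0, -10, 0, -1]]
  ]
}}

```text
clock: 29.4
position: [0.6181, 0.0202, 0.1653]
tcp_rot: [2.903, 1.152, 0.052]
contact_force: [1.0, 0.2, -0.2]
opening: 0.0813
```

```bash
python3 go.py .5709 .280 .13 -47
```

```text
t 29.4 pos [0.6181 0.0202 0.1653] yaw 43.3 tilt 2.17 q [ 0.55  0.57 -0.86  1.7   0.5   1.07 -1.29] F [ 1.   0.2 -0.2] T [ 0.04 -0.09 -0.01] op 0.0813
-> cm [ 14.29 -22.25   3.23] turn -1.566
```

```bash
python3 go.py .4606 .1166 .14 161.5
python3 - <<'E'
from h import *
im=r.read_camera("side"); crop(im,150,150,130,100,6,"pics/s_a.png")
im=r.read_camera("top"); crop(im,145,140,100,75,8,"pics/t_a.png");cv2.imwrite("pics/top_a_raw.png",im)
E
```

```text
t 29.4 pos [0.6181 0.0202 0.1653] yaw 43.3 tilt 2.17 q [ 0.55  0.57 -0.86  1.7   0.5   1.07 -1.29] F [ 1.   0.2 -0.2] T [ 0.04 -0.09 -0.01] op 0.0813
-> cm [ -4.91 -17.88   1.9 ] turn 1.079
```

View pics/s_a.png

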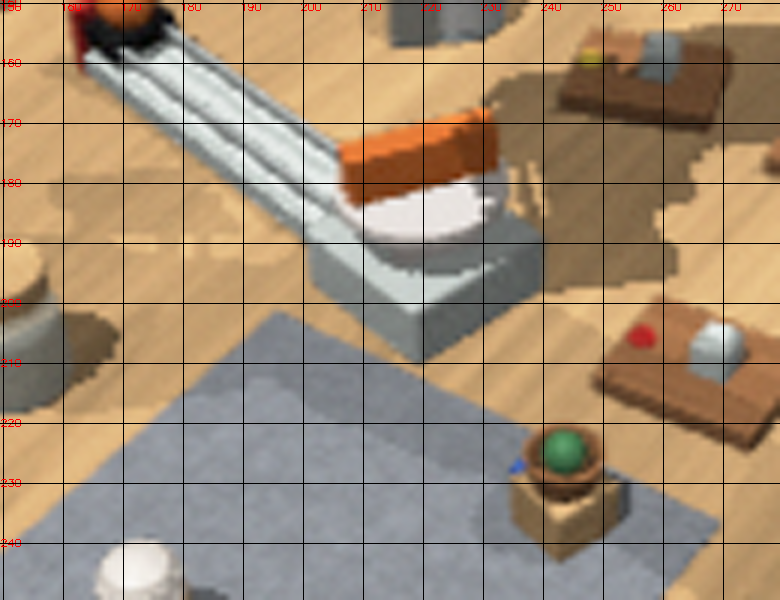

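View pics/t_a.png

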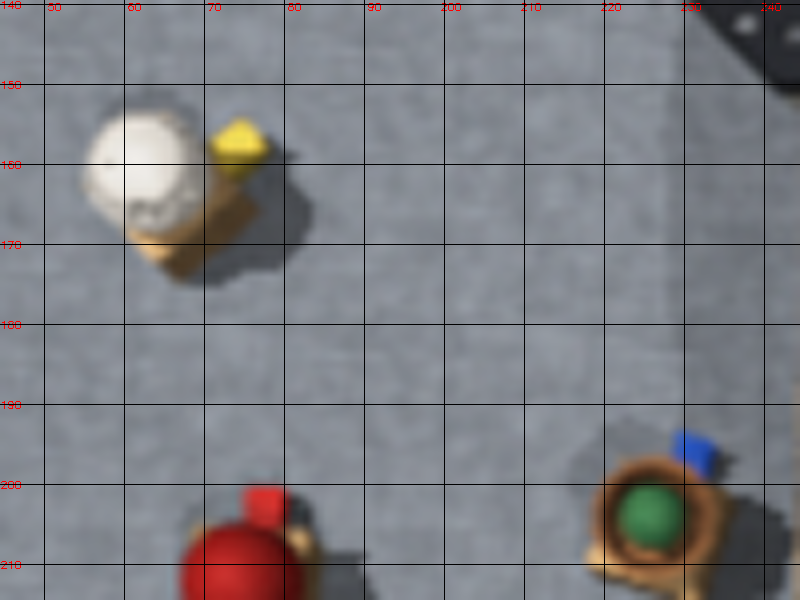

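The toppers haven't moved and the wheel is seated with the carriage against the red stop. On to the blue topper at top pixel (225,204).

>>> {"api": "arm_command", "payload": {
  "increments": [
    [[-4.9, -17.9, 1.9, -2.06, -1], [-4.9, -17.9, 1.9, -2.06, -1], [-4.9, -17.9, 1.9, -2.06, -1], [-4.9, -17.9, 1.9, -2.06, -1], [-4.9, -17.9, 1.9, -2.06, -1], [-4.9, -17.9, 1.9, -2.06, -1], [-4.9, -17.9, 1.9, -2.06, -1], [-4.9, -17.9, 1.9, -2.06, -1], [-4.9, -17.9, 1.9, -2.06, -1], [-4.9, -17.9, 1.9, -2.06, -1], [-4.9, -17.9, 1.9, -2.06, -1], [-4.9, -17.9, 1.9, -2.06, -1]]
  ]
}}

```text
clock: 30.5
position: [0.4563, 0.1149, 0.1346]
tcp_rot: [1.327, 2.817, 0.009]
contact_force: [-0.0, -0.5, -1.2]
opening: 0.0917
```

```bash
python3 go.py .4606 .1166 .1 161.5
```

```text
t 30.5 pos [0.4563 0.1149 0.1346] yaw 129.5 tilt 1.62 q [ 0.72  0.57 -1.3   2.06  0.69  1.01 -0.24] F [-0.  -0.5 -1.2] T [ 0.03 -0.1   0.05] op 0.0917
-> cm [-0.07  0.38  3.47] turn -0.558
```

>>> {"api": "arm_command", "payload": {
  "increments": [
    [[0, 0.4, 1, -0.56, -1], [0, 0.4, 3, -0.56, -1], [0, 0.4, 4, -0.56, -1], [0, 0.4, 4, -0.56, -1], [0, 0.4, 4, -0.56, -1], [0, 0.4, 5, -0.56, -1], [0, 0.4, 5, -0.56, -1]]
  ]
}}

```text
clock: 31.08
position: [0.4591, 0.1166, 0.0822]
tcp_rot: [0.501, 3.077, -0.004]
contact_force: [-0.5, -0.6, 0.1]
opening: 0.0918
```

```bash
python3 go.py .4606 .1166 -.018 161.5;python3 look.py b1
```

```text
t 31.08 pos [0.4591 0.1166 0.0822] yaw 161.5 tilt 1.41 q [ 0.69  0.73 -1.3   2.09  0.89  1.02  0.16] F [-0.5 -0.6  0.1] T [ 0.07 -0.12  0.01] op 0.0918
-> cm [ 0.1   0.04 10.02] turn -0.0
t 31.08 pos [0.4591 0.1166 0.0822] yaw 161.5 tilt 1.41 q [ 0.69  0.73 -1.3   2.09  0.89  1.02  0.16] F [-0.5 -0.6  0.1] T [ 0.07 -0.12  0.01] op 0.0918
```

View pics/side_b1.png

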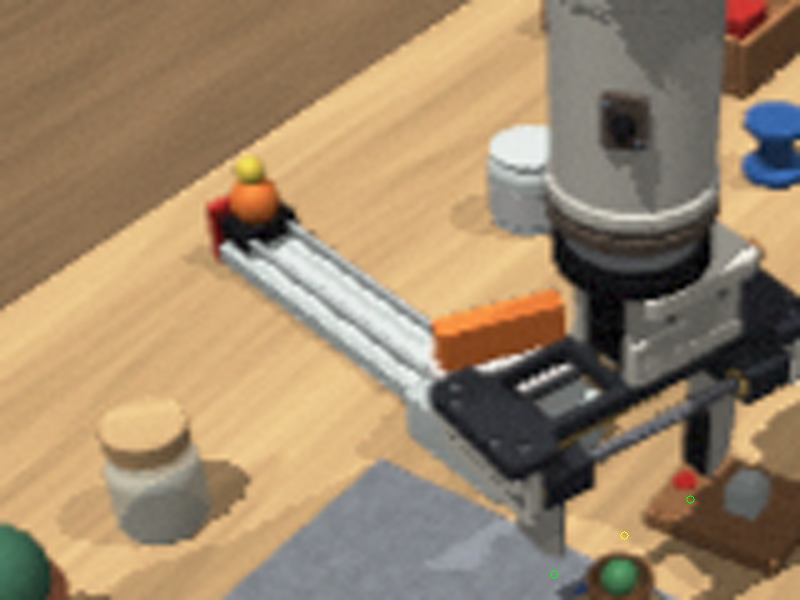

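View pics/top_b1.png

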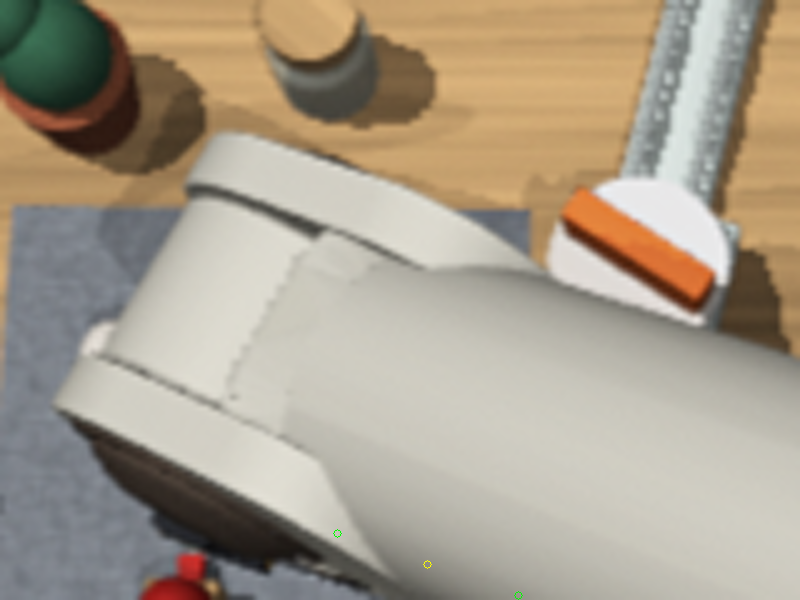

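>>> {"api": "arm_command", "payload": {
  "increments": [
    [[0.1, 0, 3, 0, -1], [0.1, 0, 6, 0, -1], [0.1, 0, 7.5, 0, -1], [0.1, 0, 8.5, 0, -1], [0.1, 0, 9.2, 0, -1], [0.1, 0, 9.6, 0, -1], [0.1, 0, 9.8, 0, -1], [0.1, 0, 9.8, 0, -1]]
  ]
}}

```text
clock: 31.85
position: [0.4617, 0.1168, -0.014]
tcp_rot: [0.5, 3.074, -0.004]
contact_force: [0.6, -0.2, 0.3]
opening: 0.0919
```

```bash
python3 go.py .4606 .1166 -.018 161.5;  python3 - <<'E'
from h import *
n="side"
im=r.read_camera(n); cv2.imwrite(f"pics/{n}_b2.png",cv2.resize(im[180:270,190:310],None,fx=6,fy=6,interpolation=cv2.INTER_CUBIC))
E
```

```text
t 31.85 pos [ 0.4617  0.1168 -0.014 ] yaw 161.5 tilt 1.54 q [ 0.55  0.85 -1.1   2.12  1.09  0.88  0.02] F [ 0.6 -0.2  0.3] T [ 0.07 -0.12  0.01] op 0.0919
-> cm [ 0.11 -0.05  0.4 ] turn 0.0
```

View pics/side_b2.png

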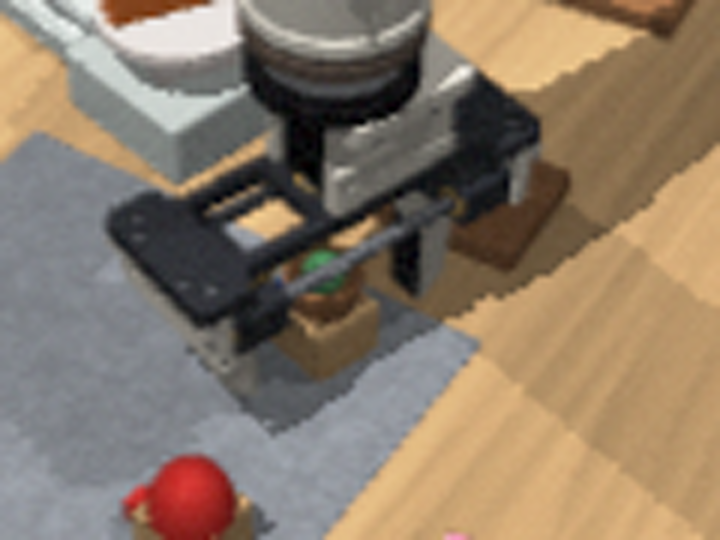

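The fingers straddle the blue topper with the tips just above the mat. I lower 4 mm and close.

>>> {"api": "arm_command", "payload": {
  "increments": [
    [[0.1, 0, 0.3, 0, -1], [0.1, 0, 0.4, 0, 1], [0.1, 0, 0.4, 0, 1], [0.1, 0, 0.4, 0, 1], [0.1, 0, 0.4, 0, 1], [0.1, 0, 0.4, 0, 1], [0.1, 0, 0.4, 0, 1], [0.1, 0, 0.4, 0, 1], [0.1, 0, 0.4, 0, 1], [0.1, 0, 0.4, 0, 1], [0.1, 0, 0.4, 0, 1], [0.1, 0, 0.4, 0, 1]]
  ],
  "squeeze": 30
}}

```text
clock: 32.9
position: [0.461, 0.1171, -0.0178]
tcp_rot: [0.5, 3.074, -0.003]
contact_force: [-0.0, -0.0, -0.1]
opening: 0.0358
```

```bash
python3 go.py .4654 -.2034 .06 4
```

```text
t 32.9 pos [ 0.461   0.1171 -0.0178] yaw 161.5 tilt 1.56 q [ 0.55  0.86 -1.09  2.12  1.1   0.88  0.02] F [-0.  -0.  -0.1] T [ 0.14 -0.14 -0.04] op 0.0358
-> cm [-10.78 -30.24  -7.56] turn -0.392
```

Gripped at 35.8 mm. I'll lift, then carry it to the blue tile.

>>> {"api": "arm_command", "payload": {
  "increments": [
    [[0, 0, -4, 0, 1], [0, 0, -7.6, 0, 1], [-3, -8, -7.6, -0.1, 1], [-10.8, -30.2, -7.6, -0.39, 1], [-10.8, -30.2, -7.6, -0.39, 1], [-10.8, -30.2, -7.6, -0.39, 1], [-10.8, -30.2, -7.6, -0.39, 1], [-10.8, -30.2, -7.6, -0.39, 1], [-10.8, -30.2, -7.6, -0.39, 1], [-10.8, -30.2, -7.6, -0.39, 1], [-10.8, -30.2, -7.6, -0.39, 1], [-10.8, -30.2, -7.6, -0.39, 1]]
  ]
}}

```text
clock: 33.9
position: [0.465, -0.2057, 0.0598]
tcp_rot: [-0.095, 3.115, -0.011]
contact_force: [0.1, 1.2, -0.5]
opening: 0.0359
```

```bash
python3 go.py .4654 -.2034 .06 4; python3 wov.py b3 .4654 -.2034 4 .078 topper 220 130 285 140
```

```text
t 33.9 pos [ 0.465  -0.2057  0.0598] yaw -176.5 tilt 1.51 q [ 1.33  0.89 -1.33  2.02  1.02  1.09  1.15] F [ 0.1  1.2 -0.5] T [ 0.22 -0.14  0.  ] op 0.0359
-> cm [-0.05  0.22 -0.02] turn -0.009
```

View pics/side_b3.png

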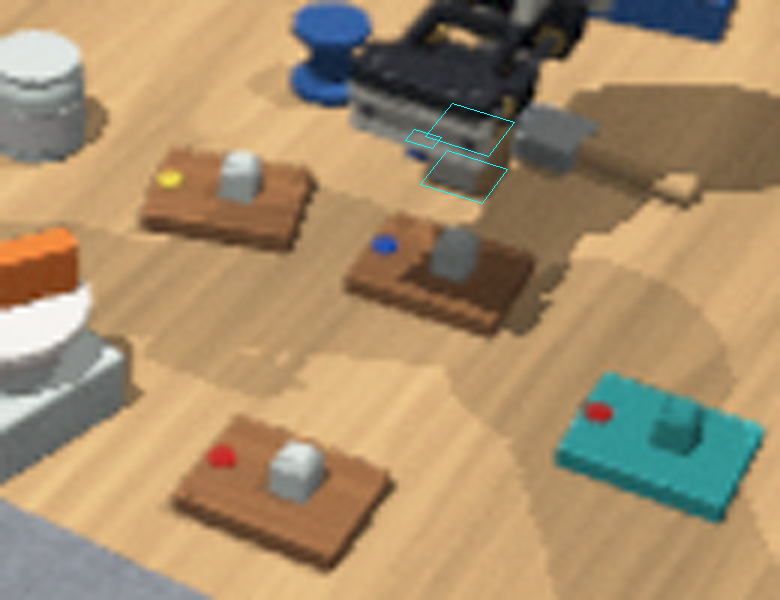

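View pics/top_b3.png

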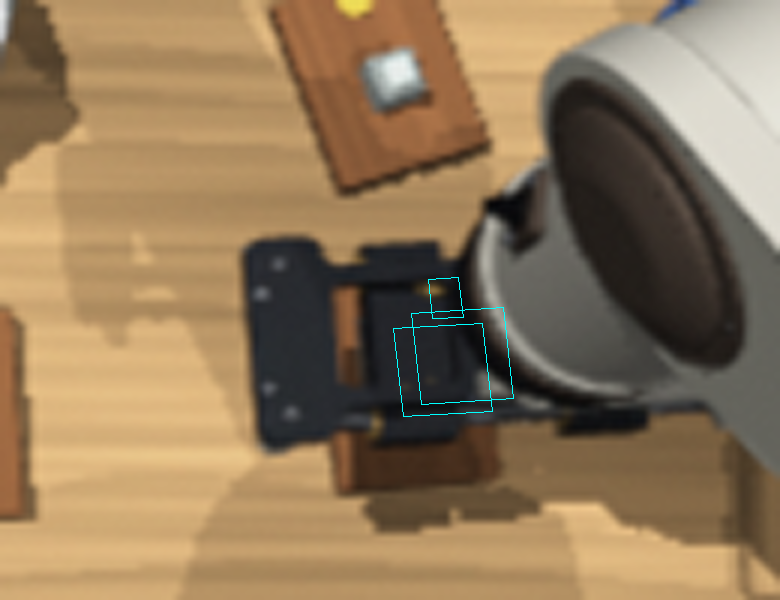

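>>> {"api": "arm_command", "payload": {
  "increments": [
    [[-0.05, 0.2, 1.5, -0.01, 1], [-0.05, 0.2, 2.8, -0.01, 1], [-0.05, 0.2, 3.4, -0.01, 1], [-0.05, 0.2, 3.8, -0.01, 1], [-0.05, 0.2, 4.2, -0.01, 1], [-0.05, 0.2, 4.5, -0.01, 1], [-0.05, 0.2, 4.8, -0.01, 1]]
  ]
}}

```text
clock: 34.58
position: [0.4684, -0.2024, 0.0137]
tcp_rot: [-0.12, 3.112, -0.017]
contact_force: [-6.7, -4.8, 29.3]
opening: 0.0359
```

```bash
python3 go.py .4654 -.2034 -.004 4
```

```text
t 34.58 pos [ 0.4684 -0.2024  0.0137] yaw -175.6 tilt 1.68 q [ 1.28  0.95 -1.25  2.04  1.11  1.04  1.11] F [-6.7 -4.8 29.3] T [-1.1  1.4 -0.1] op 0.0359
-> cm [ 0.35 -0.06  1.77] turn 0.007
```

Contact in the chamfer: 29 N up, with the side force pushing to −x and −y. I ease up and shift that way.

>>> {"api": "arm_command", "payload": {
  "increments": [
    [[0.2, -0.1, -0.3, 0, 1], [0.4, -0.2, -0.3, 0, 1], [0.4, -0.2, 0, 0, 1], [0.4, -0.2, 0.3, 0, 1], [0.4, -0.2, 0.6, 0, 1]]
  ]
}}

```text
clock: 35.0
position: [0.4648, -0.2046, 0.0073]
tcp_rot: [-0.12, 3.111, -0.016]
contact_force: [0.8, -0.0, -0.5]
opening: 0.0356
```

```bash
python3 go.py .4654 -.2034 -.004 4
```

```text
t 35.0 pos [ 0.4648 -0.2046  0.0073] yaw -175.6 tilt 1.7 q [ 1.28  0.95 -1.24  2.05  1.12  1.02  1.11] F [ 0.8 -0.  -0.5] T [ 0.08 -0.25  0.05] op 0.0356
-> cm [-0.04  0.13  1.13] turn 0.007
```

It's on the post with zero force. I push the rest of the way.

>>> {"api": "arm_command", "payload": {
  "increments": [
    [[0, 0, 0.4, 0, 1], [0, 0, 0.7, 0, 1], [0, 0, 1, 0, 1], [0, 0, 1.2, 0, 1], [0, 0, 1.35, 0, 1], [0, 0, 1.35, 0, 1]]
  ]
}}

```text
clock: 35.5
position: [0.4649, -0.2046, -0.0041]
tcp_rot: [-0.121, 3.113, -0.02]
contact_force: [-9.7, -0.4, 27.0]
opening: 0.0359
```

```bash
python3 go.py
```

```text
t 35.5 pos [ 0.4649 -0.2046 -0.0041] yaw -175.5 tilt 1.68 q [ 1.27  0.97 -1.22  2.05  1.15  1.01  1.09] F [-9.7 -0.4 27. ] T [0.33 1.88 0.12] op 0.0359
```

Seated at the expected height with 27 N. I release and lift.

>>> {"api": "arm_command", "payload": {
  "increments": [
    [[0, 0, 0, 0, -0.5], [0, 0, 0, 0, -0.5], [0, 0, 0, 0, -0.5], [0, 0, 0, 0, -0.5], [0, 0, 0, 0, -0.5], [0, 0, -2, 0, -0.5], [0, 0, -5, 0, -0.5], [0, 0, -9, 0, -1], [0, 0, -12, 0, -1], [0, 0, -12, 0, -1]]
  ]
}}

```text
clock: 36.33
position: [0.465, -0.2033, 0.1209]
tcp_rot: [-0.121, 3.106, -0.023]
contact_force: [1.2, 0.5, -0.0]
opening: 0.0843
```

```bash
python3 go.py .4422 .247 .12 176.5; python3 wov.py b4 .4654 -.2034 4 .014 topper 220 130 285 140
```

```text
t 36.33 pos [ 0.465  -0.2033  0.1209] yaw -175.5 tilt 2.1 q [ 1.39  0.82 -1.44  2.    0.93  1.17  1.22] F [ 1.2  0.5 -0. ] T [ 0.09 -0.19  0.04] op 0.0843
-> cm [-1.25 45.07 -0.6 ] turn 0.14
```

View pics/side_b4.png

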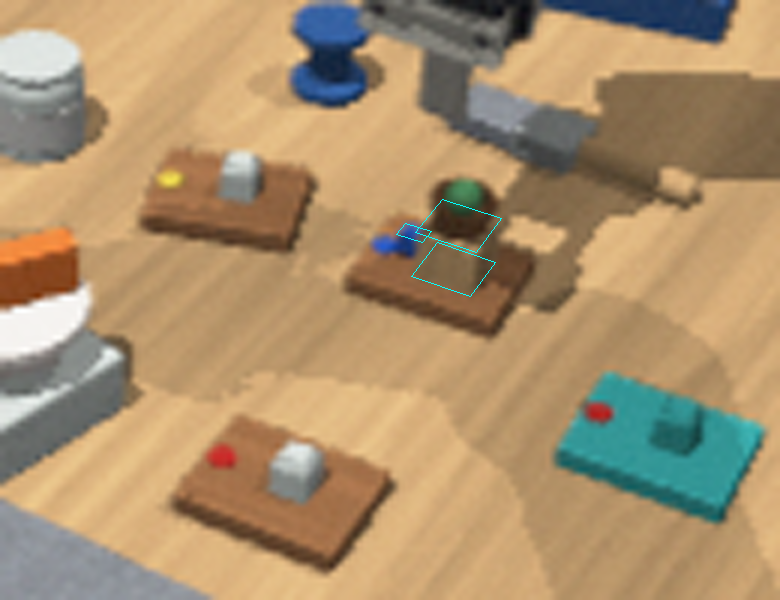

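Blue is seated and its nose points at the blue dot (side crop 410,238 against 385,245). Next is red.

>>> {"api": "arm_command", "payload": {
  "increments": [
    [[-1.2, 45, -0.6, 0.14, -1], [-1.2, 45, -0.6, 0.14, -1], [-1.2, 45, -0.6, 0.14, -1], [-1.2, 45, -0.6, 0.14, -1], [-1.2, 45, -0.6, 0.14, -1], [-1.2, 45, -0.6, 0.14, -1], [-1.2, 45, -0.6, 0.14, -1], [-1.2, 45, -0.6, 0.14, -1], [-1.2, 45, -0.6, 0.14, -1], [-1.2, 45, -0.6, 0.14, -1], [-1.2, 45, -0.6, 0.14, -1], [-1.2, 45, -0.6, 0.14, -1]]
  ]
}}

```text
clock: 37.43
position: [0.4363, 0.255, 0.1164]
tcp_rot: [0.08, 3.112, -0.009]
contact_force: [-0.0, 0.7, 1.6]
opening: 0.092
```

```bash
python3 go.py .4422 .247 .03 176.5; python3 wov.py r1 .4422 .247 -3.4 0 topper 140 200 140 140
```

```text
t 37.43 pos [0.4363 0.255  0.1164] yaw 177.1 tilt 1.66 q [ 0.37  0.7  -1.29  1.99  0.81  1.07  0.23] F [-0.   0.7  1.6] T [ 0.16 -0.16  0.03] op 0.092
-> cm [-0.38 -0.73  8.65] turn 0.01
```

View pics/side_r1.png

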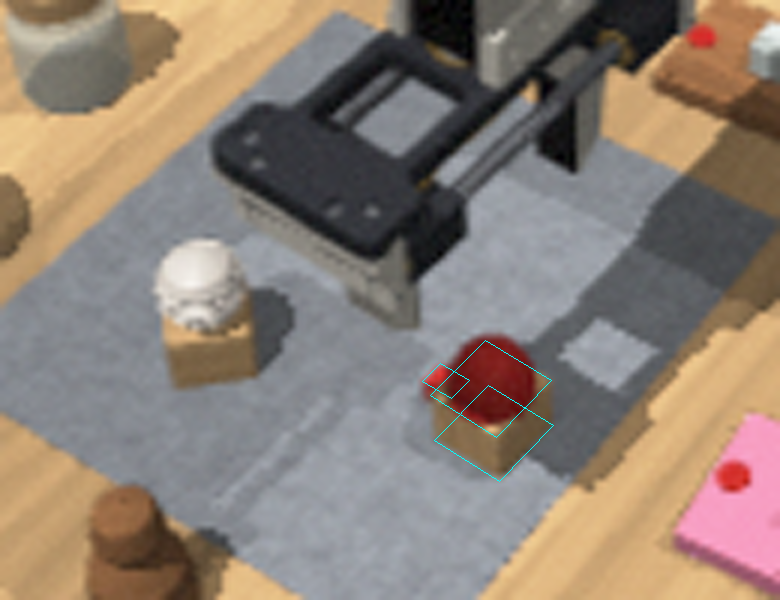

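View pics/top_r1.png

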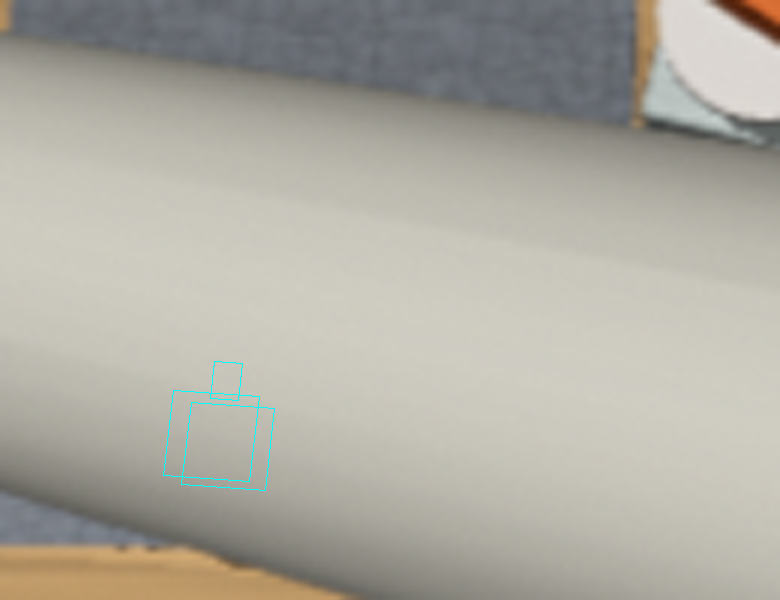

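Red hasn't moved, so I descend.

>>> {"api": "arm_command", "payload": {
  "increments": [
    [[-0.4, -0.7, 2, 0.01, -1], [-0.4, -0.7, 5, 0.01, -1], [-0.4, -0.7, 8.5, 0.01, -1], [-0.4, -0.7, 10.5, 0.01, -1], [-0.4, -0.7, 11.8, 0.01, -1], [-0.4, -0.7, 12.5, 0.01, -1], [-0.4, -0.7, 13, 0.01, -1], [-0.4, -0.7, 13, 0.01, -1]]
  ]
}}

```text
clock: 38.2
position: [0.4445, 0.2369, -0.0157]
tcp_rot: [0.108, 3.114, -0.021]
contact_force: [-0.4, -0.2, -0.0]
opening: 0.0918
```

```bash
python3 go.py .4422 .247 -.018 176.5; python3 wov.py r2 .4422 .247 -3.4 0 topper 140 200 140 140
```

```text
t 38.2 pos [ 0.4445  0.2369 -0.0157] yaw 176.0 tilt 1.66 q [ 0.25  0.86 -1.05  2.05  1.05  0.9   0.08] F [-0.4 -0.2 -0. ] T [ 0.11 -0.12 -0.04] op 0.0918
-> cm [0.31 0.99 0.21] turn -0.008
```

View pics/side_r2.png

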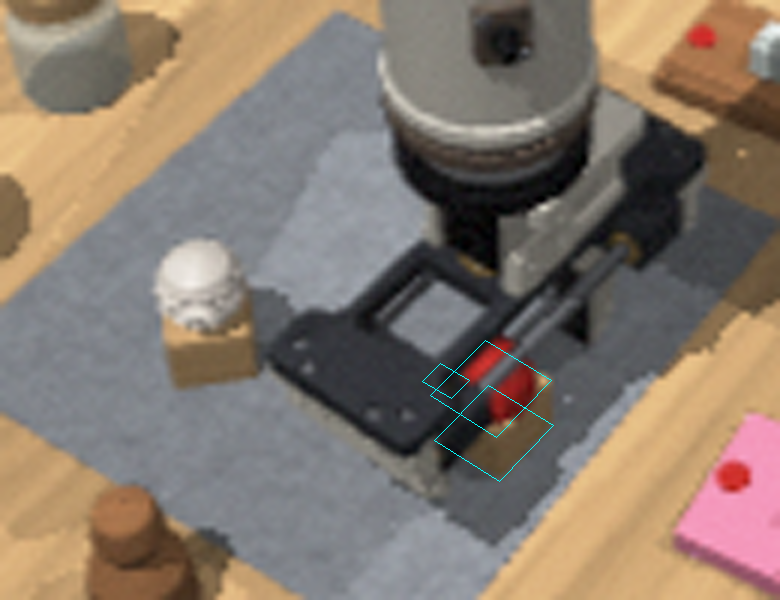

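>>> {"api": "arm_command", "payload": {
  "increments": [
    [[0.3, 1, 0, 0, -1], [0.3, 1, 0.2, 0, -1], [0.3, 1, 0.2, 0, 1], [0.3, 1, 0.2, 0, 1], [0.3, 1, 0.2, 0, 1], [0.3, 1, 0.2, 0, 1], [0.3, 1, 0.2, 0, 1], [0.3, 1, 0.2, 0, 1], [0.3, 1, 0.2, 0, 1], [0.3, 1, 0.2, 0, 1], [0.3, 1, 0.2, 0, 1], [0.3, 1, 0.2, 0, 1]]
  ]
}}

```text
clock: 39.3
position: [0.4429, 0.2482, -0.0165]
tcp_rot: [0.107, 3.112, -0.019]
contact_force: [-0.1, -0.5, -0.3]
opening: 0.0353
```

```bash
python3 go.py .4422 .247 .06 176.5
```

```text
t 39.3 pos [ 0.4429  0.2482 -0.0165] yaw 176.1 tilt 1.72 q [ 0.23  0.86 -1.05  2.04  1.05  0.9   0.06] F [-0.1 -0.5 -0.3] T [ 0.07 -0.15  0.02] op 0.0353
-> cm [-0.15 -0.21 -7.65] turn -0.007
```

>>> {"api": "arm_command", "payload": {
  "increments": [
    [[0, 0, -4, 0, 1], [0, 0, -7.8, 0, 1], [0, 0, -7.8, 0, 1], [0, 0, -7.8, 0, 1]]
  ]
}}

```text
clock: 39.63
position: [0.4422, 0.2499, 0.0631]
tcp_rot: [0.107, 3.109, -0.017]
contact_force: [0.0, -0.7, -1.1]
opening: 0.0361
```

```bash
python3 go.py .450 -.003 .062 183
```

```text
t 39.63 pos [0.4422 0.2499 0.0631] yaw 176.0 tilt 1.87 q [ 0.31  0.76 -1.19  2.02  0.9   1.    0.16] F [ 0.  -0.7 -1.1] T [ 0.05 -0.12 -0.03] op 0.0361
-> cm [ -2.52 -25.18   0.44] turn -0.121
```

>>> {"api": "arm_command", "payload": {
  "increments": [
    [[-2.5, -25.2, 0.2, -0.12, 1], [-2.5, -25.2, 0.2, -0.12, 1], [-2.5, -25.2, 0.2, -0.12, 1], [-2.5, -25.2, 0.2, -0.12, 1], [-2.5, -25.2, 0.2, -0.12, 1], [-2.5, -25.2, 0.2, -0.12, 1], [-2.5, -25.2, 0.2, -0.12, 1], [-2.5, -25.2, 0.2, -0.12, 1], [-2.5, -25.2, 0.2, -0.12, 1], [-2.5, -25.2, 0.2, -0.12, 1], [-2.5, -25.2, 0.2, -0.12, 1]]
  ]
}}

```text
clock: 40.55
position: [0.4495, -0.0012, 0.0643]
tcp_rot: [-0.085, 3.11, -0.019]
contact_force: [0.0, 1.3, -1.2]
opening: 0.0359
```

```bash
python3 go.py .450 -.003 .03 183
```

```text
t 40.55 pos [ 0.4495 -0.0012  0.0643] yaw -176.9 tilt 1.85 q [ 0.96  0.73 -1.3   2.16  0.93  0.97  0.74] F [ 0.   1.3 -1.2] T [ 0.1  -0.13 -0.01] op 0.0359
-> cm [ 0.06 -0.14  3.43] turn 0.002
```

>>> {"api": "arm_command", "payload": {
  "increments": [
    [[0.05, -0.15, 1.5, 0, 1], [0.05, -0.15, 3, 0, 1], [0.05, -0.15, 3.8, 0, 1], [0.05, -0.15, 3.8, 0, 1], [0.05, -0.15, 3.8, 0, 1]]
  ]
}}

```text
clock: 40.97
position: [0.4499, -0.0018, 0.0263]
tcp_rot: [-0.089, 3.111, -0.018]
contact_force: [0.2, 0.1, -1.5]
opening: 0.0362
```

```bash
python3 go.py .450 -.003 .009 183
```

```text
t 40.97 pos [ 0.4499 -0.0018  0.0263] yaw -176.7 tilt 1.81 q [ 0.9   0.78 -1.21  2.18  1.02  0.91  0.68] F [ 0.2  0.1 -1.5] T [ 0.11 -0.14  0.01] op 0.0362
-> cm [ 0.05 -0.1   1.73] turn 0.005
```

>>> {"api": "arm_command", "payload": {
  "increments": [
    [[0.05, -0.1, 0.4, 0, 1], [0.05, -0.1, 0.8, 0, 1], [0.05, -0.1, 1.2, 0, 1], [0.05, -0.1, 1.6, 0, 1], [0.05, -0.1, 1.7, 0, 1]]
  ]
}}

```text
clock: 41.38
position: [0.4497, -0.0033, 0.0087]
tcp_rot: [-0.088, 3.111, -0.018]
contact_force: [-0.4, 0.3, -1.3]
opening: 0.0357
```

```bash
python3 go.py .450 -.003 -.0025 183
```

```text
t 41.38 pos [ 0.4497 -0.0033  0.0087] yaw -176.7 tilt 1.78 q [ 0.87  0.8  -1.18  2.18  1.06  0.89  0.66] F [-0.4  0.3 -1.3] T [ 0.11 -0.09 -0.03] op 0.0357
-> cm [0.   0.04 1.12] turn 0.005
```

On the post without force; I push the rest.

>>> {"api": "arm_command", "payload": {
  "increments": [
    [[0, 0, 0.4, 0, 1], [0, 0, 0.7, 0, 1], [0, 0, 1, 0, 1], [0, 0, 1.2, 0, 1], [0, 0, 1.35, 0, 1], [0, 0, 1.35, 0, 1]]
  ]
}}

```text
clock: 41.88
position: [0.4503, -0.0035, -0.0031]
tcp_rot: [-0.089, 3.111, -0.022]
contact_force: [-7.3, -3.0, 28.6]
opening: 0.0357
```

```bash
python3 go.py
```

```text
t 41.88 pos [ 0.4503 -0.0035 -0.0031] yaw -176.7 tilt 1.87 q [ 0.85  0.82 -1.15  2.18  1.09  0.87  0.63] F [-7.3 -3.  28.6] T [-0.46  1.59 -0.01] op 0.0357
```

>>> {"api": "arm_command", "payload": {
  "increments": [
    [[0, 0, 0, 0, -0.5], [0, 0, 0, 0, -0.5], [0, 0, 0, 0, -0.5], [0, 0, 0, 0, -0.5], [0, 0, 0, 0, -0.5], [0, 0, -2, 0, -0.5], [0, 0, -5, 0, -0.5], [0, 0, -9, 0, -1], [0, 0, -13, 0, -1], [0, 0, -13, 0, -1]]
  ]
}}

```text
clock: 42.72
position: [0.4501, -0.0004, 0.1324]
tcp_rot: [-0.089, 3.103, -0.022]
contact_force: [0.7, 0.6, 0.6]
opening: 0.0842
```

```bash
python3 go.py .5709 .280 .13 133; python3 wov.py y1 .450 -.003 3 .014 topper 175 175 145 130
python3 - <<'E'
from h import *
im=r.read_camera("side"); crop(im,150,175,130,105,6,"pics/s_y.png")
E
```

```text
t 42.72 pos [ 4.501e-01 -4.000e-04  1.324e-01] yaw -176.7 tilt 2.29 q [ 1.07  0.65 -1.45  2.12  0.79  1.06  0.84] F [0.7 0.6 0.6] T [ 0.17 -0.22 -0.05] op 0.0842
-> cm [-13.66  27.31   0.33] turn 0.878
```

View pics/side_y1.png

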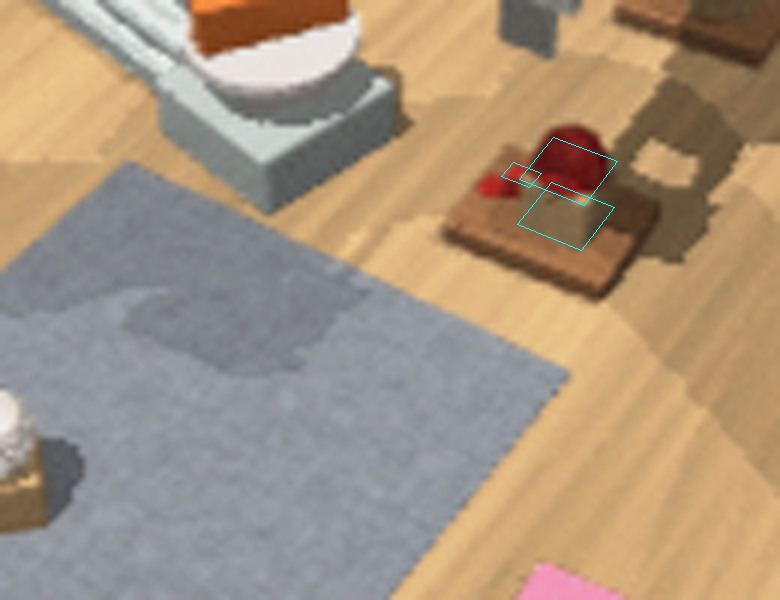

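View pics/s_y.png

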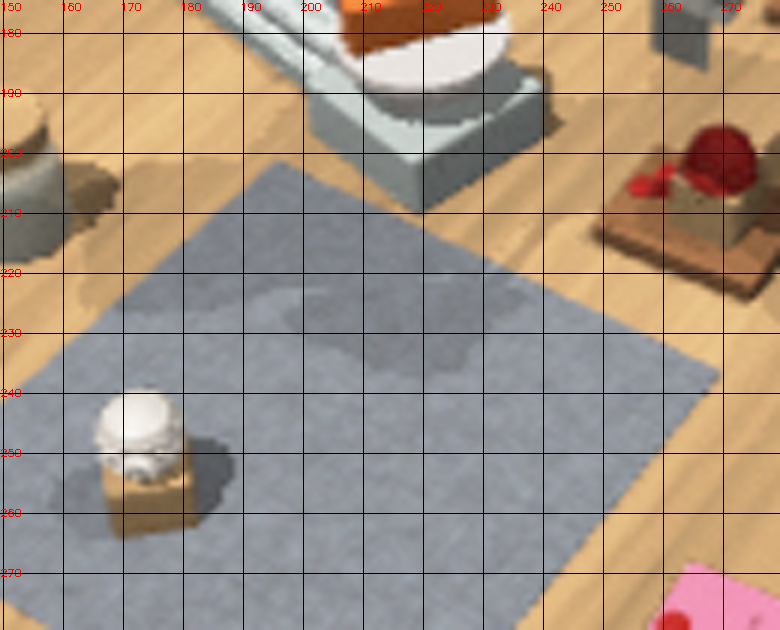

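View pics/top_y1.png

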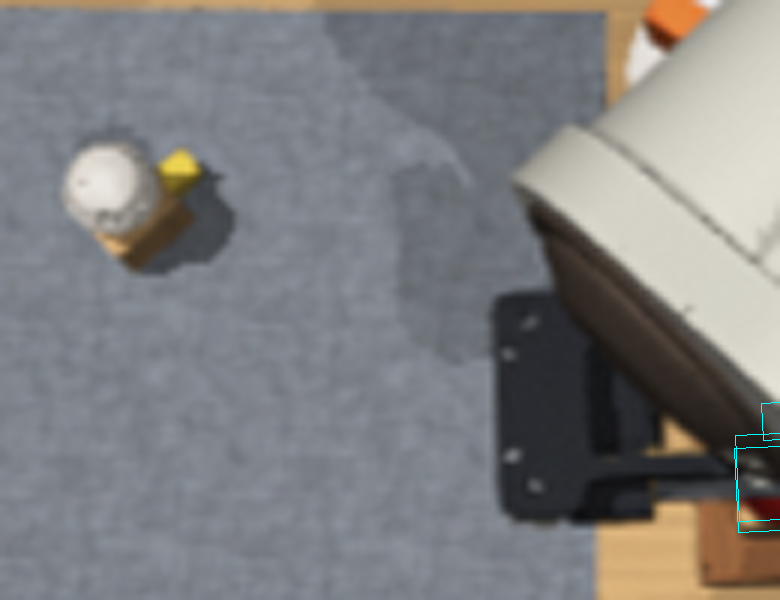

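Run:
```python
from h import *
a=cv2.imread("pics/top0_raw.png"); b=cv2.imread("pics/side0_raw.png")
# pot candidates from side: pot px (190,370)/1.5625 ; top:(245,175)/1.5625
print("pot top-cam", ray("top",157,112,.05), "side",ray("side",121,235,.05))
print("plant ball", ray("top",149,99,.09), "side",ray("side",118,224,.08))
print("jar",ray("top",203,99,.07)); print("doll",ray("top",119,186,.05))
```

```text
pot top-cam [0.70070493 0.30257554 0.05      ] side [0.71077704 0.3254049  0.05      ]
plant ball [0.71785423 0.31277127 0.09      ] side [0.72018377 0.31811034 0.08      ]
jar [0.72865155 0.18158895 0.07      ]
doll [0.5037159  0.38474467 0.05      ]
```

Red is seated and yellow hasn't moved. The plant pot, at about (0.705,0.314), is near where the gripper body would go. I'll grasp 12 mm off-centre, away from the pot, and let the jaws centre the topper.

```bash
python3 go.py .562 .272 .12 133
```

```text
t 42.87 pos [ 0.4464 -0.0024  0.1267] yaw -176.8 tilt 1.9 q [ 1.06  0.66 -1.44  2.12  0.8   1.06  0.83] F [ 0.9 -0.5  0.7] T [ 0.07 -0.04 -0.02] op 0.091
-> cm [-13.07  26.75   0.63] turn 0.877
```

>>> {"api": "arm_command", "payload": {
  "increments": [
    [[-12.7, 26.5, 0.5, 0.88, -1], [-12.7, 26.5, 0.5, 0.88, -1], [-12.7, 26.5, 0.5, 0.88, -1], [-12.7, 26.5, 0.5, 0.88, -1], [-12.7, 26.5, 0.5, 0.88, -1], [-12.7, 26.5, 0.5, 0.88, -1], [-12.7, 26.5, 0.5, 0.88, -1], [-12.7, 26.5, 0.5, 0.88, -1], [-12.7, 26.5, 0.5, 0.88, -1], [-12.7, 26.5, 0.5, 0.88, -1], [-12.7, 26.5, 0.5, 0.88, -1], [-12.7, 26.5, 0.5, 0.88, -1]]
  ]
}}

```text
clock: 43.87
position: [0.5584, 0.2665, 0.1201]
tcp_rot: [1.247, 2.848, -0.006]
contact_force: [1.7, -0.7, 0.1]
opening: 0.0921
```

```bash
python3 go.py .562 .272 .03 133; python3 wov.py y2 .5709 .280 -47.1 0 topper 140 180 110 100
```

```text
t 43.87 pos [0.5584 0.2665 0.1201] yaw 132.7 tilt 1.89 q [ 0.19  0.72 -1.01  1.71  0.71  1.1  -0.3 ] F [ 1.7 -0.7  0.1] T [ 0.05 -0.13  0.04] op 0.0921
-> cm [0.44 0.55 9.01] turn -0.006
```

View pics/side_y2.png

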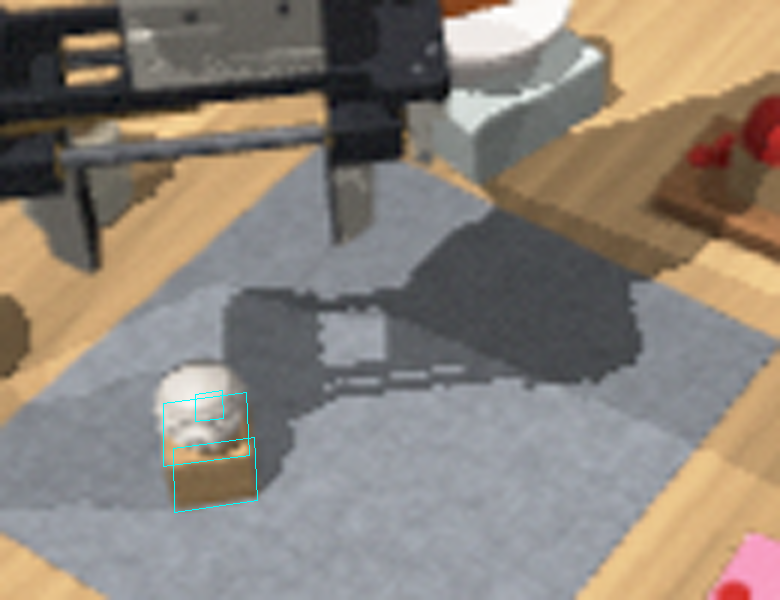

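>>> {"api": "arm_command", "payload": {
  "increments": [
    [[0.4, 0.5, 1, 0, -1], [0.4, 0.5, 3, 0, -1], [0.4, 0.5, 5, 0, -1], [0.4, 0.5, 6, 0, -1], [0.4, 0.5, 6, 0, -1]]
  ]
}}

```text
clock: 44.38
position: [0.56, 0.2705, 0.0577]
tcp_rot: [1.25, 2.849, -0.009]
contact_force: [-0.2, -0.1, -0.3]
opening: 0.0918
```

```bash
python3 go.py .562 .272 -.017 133
```

```text
t 44.38 pos [0.56   0.2705 0.0577] yaw 132.6 tilt 1.77 q [ 0.14  0.8  -0.94  1.73  0.78  1.02 -0.35] F [-0.2 -0.1 -0.3] T [ 0.03 -0.11 -0.02] op 0.0918
-> cm [0.2  0.2  7.47] turn -0.007
```

>>> {"api": "arm_command", "payload": {
  "increments": [
    [[0.2, 0.2, 2, 0, -1], [0.2, 0.2, 4, 0, -1], [0.2, 0.2, 5.5, 0, -1], [0.2, 0.2, 6.4, 0, -1], [0.2, 0.2, 7, 0, -1], [0.2, 0.2, 7.4, 0, -1], [0.2, 0.2, 7.4, 0, -1]]
  ]
}}

```text
clock: 44.97
position: [0.562, 0.272, -0.0165]
tcp_rot: [1.25, 2.849, -0.01]
contact_force: [0.9, -0.3, 1.1]
opening: 0.0917
```

```bash
python3 go.py .562 .272 -.017 133; python3 wov.py y3 .5709 .280 -47.1 0 topper 110 170 110 100
```

```text
t 44.97 pos [ 0.562   0.272  -0.0165] yaw 132.6 tilt 1.76 q [ 0.09  0.89 -0.86  1.75  0.88  0.92 -0.42] F [ 0.9 -0.3  1.1] T [ 0.01 -0.12  0.02] op 0.0917
-> cm [ 0.   -0.    0.05] turn -0.007
```

View pics/side_y3.png

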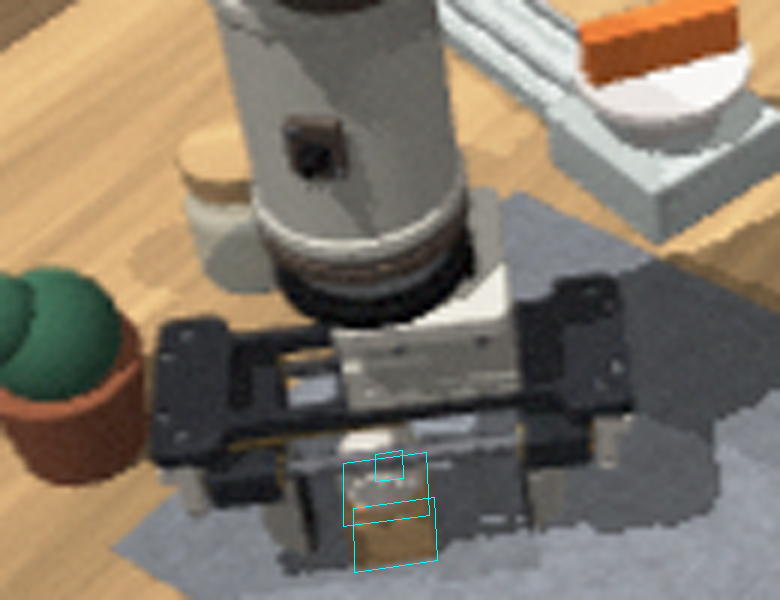

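The body clears the pot and the topper is between the fingers. I close.

>>> {"api": "arm_command", "payload": {
  "increments": [
    [[0, 0, 0, 0, 1], [0, 0, 0, 0, 1], [0, 0, 0, 0, 1], [0, 0, 0, 0, 1], [0, 0, 0, 0, 1], [0, 0, 0, 0, 1], [0, 0, 0, 0, 1], [0, 0, 0, 0, 1], [0, 0, 0, 0, 1], [0, 0, 0, 0, 1], [0, 0, 0, 0, 1], [0, 0, 0, 0, 1]]
  ]
}}

```text
clock: 46.07
position: [0.5627, 0.2726, -0.0154]
tcp_rot: [1.249, 2.848, -0.007]
contact_force: [1.6, 1.0, 0.8]
opening: 0.0355
```

```bash
python3 go.py .562 .272 .1 133; python3 wov.py y4 .5620 .272 -47.1 0 topper 110 170 110 100
```

```text
t 46.07 pos [ 0.5627  0.2726 -0.0154] yaw 132.6 tilt 1.8 q [ 0.09  0.89 -0.86  1.75  0.88  0.92 -0.41] F [1.6 1.  0.8] T [ 0.17 -0.3   0.02] op 0.0355
-> cm [ -0.35   0.   -11.53] turn -0.007
```

View pics/side_y4.png

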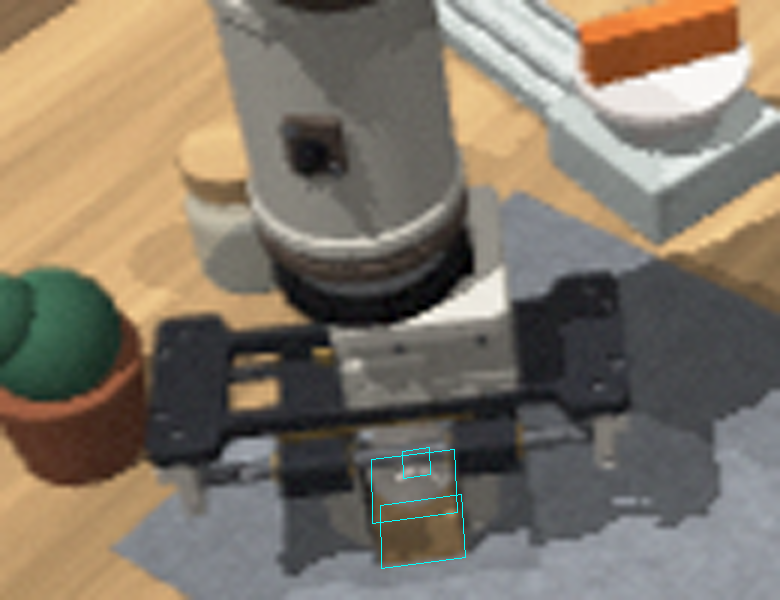

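Gripped at 35.5 mm. I lift high, because the path crosses the wheel.

>>> {"api": "arm_command", "payload": {
  "increments": [
    [[0, -0.2, -4, 0, 1], [0, -0.5, -8, 0, 1], [0, -0.8, -12, 0, 1], [0, -1, -15.5, 0, 1], [0, -1, -15.5, 0, 1], [0, -1, -15.5, 0, 1]]
  ]
}}

```text
clock: 46.67
position: [0.552, 0.2688, 0.1413]
tcp_rot: [1.249, 2.846, -0.005]
contact_force: [-0.2, -0.1, -2.7]
opening: 0.0358
```

```bash
python3 go.py .604 -.199 .14 17.5
```

```text
t 46.67 pos [0.552  0.2688 0.1413] yaw 132.6 tilt 1.95 q [ 0.2   0.69 -1.03  1.71  0.69  1.12 -0.29] F [-0.2 -0.1 -2.7] T [ 0.04 -0.09 -0.03] op 0.0358
-> cm [-37.93 -27.85   1.05] turn -1.133
```

>>> {"api": "arm_command", "payload": {
  "increments": [
    [[-37.9, -27.8, 0.8, -1.13, 1], [-37.9, -27.8, 0.8, -1.13, 1], [-37.9, -27.8, 0.8, -1.13, 1], [-37.9, -27.8, 0.8, -1.13, 1], [-37.9, -27.8, 0.8, -1.13, 1], [-37.9, -27.8, 0.8, -1.13, 1], [-37.9, -27.8, 0.8, -1.13, 1], [-37.9, -27.8, 0.8, -1.13, 1], [-37.9, -27.8, 0.8, -1.13, 1], [-37.9, -27.8, 0.8, -1.13, 1], [-37.9, -27.8, 0.8, -1.13, 1], [-37.9, -27.8, 0.8, -1.13, 1]]
  ]
}}

```text
clock: 47.67
position: [0.6021, -0.2083, 0.1386]
tcp_rot: [-0.454, 3.087, -0.035]
contact_force: [1.2, -0.9, -1.3]
opening: 0.0355
```

>>> {"api": "arm_command", "payload": {
  "increments": [
    [[0, 0, 0, 0, 1]]
  ]
}}

```text
clock: 47.75
position: [0.6008, -0.2124, 0.1359]
tcp_rot: [-0.445, 3.091, -0.033]
contact_force: [-0.1, 0.7, -1.4]
opening: 0.0359
```

```bash
python3 go.py .604 -.199 .06 17.5
```

```text
t 47.75 pos [ 0.6008 -0.2124  0.1359] yaw -163.6 tilt 1.61 q [ 1.09  0.89 -1.26  1.66  0.91  1.27  1.49] F [-0.1  0.7 -1.4] T [ 0.21 -0.09 -0.06] op 0.0359
-> cm [-0.57  1.38  7.57] turn -0.02
```

>>> {"api": "arm_command", "payload": {
  "increments": [
    [[-0.5, 1.4, 2, -0.02, 1], [-0.5, 1.4, 5, -0.02, 1], [-0.5, 1.4, 7.5, -0.02, 1], [-0.5, 1.4, 8.5, -0.02, 1], [-0.5, 1.4, 8.5, -0.02, 1]]
  ]
}}

```text
clock: 48.17
position: [0.6004, -0.1974, 0.0467]
tcp_rot: [-0.48, 3.092, -0.029]
contact_force: [-0.5, 0.7, -1.8]
opening: 0.036
```

```bash
python3 go.py .604 -.199 .027 17.5; python3 wov.py y5 .604 -.199 17.5 .065 topper 195 100 285 90
```

```text
t 48.17 pos [ 0.6004 -0.1974  0.0467] yaw -162.4 tilt 1.26 q [ 1.03  0.98 -1.17  1.71  1.01  1.16  1.43] F [-0.5  0.7 -1.8] T [ 0.12 -0.07 -0.03] op 0.036
-> cm [-0.28 -0.22  1.98] turn 0.002
```

View pics/side_y5.png

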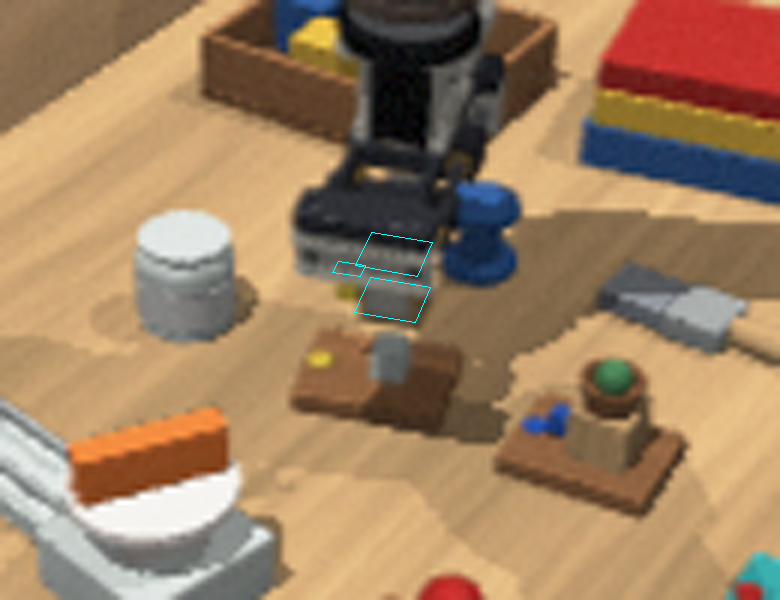

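>>> {"api": "arm_command", "payload": {
  "increments": [
    [[-0.3, -0.2, 0.8, 0, 1], [-0.3, -0.2, 1.5, 0, 1], [-0.3, -0.2, 1.8, 0, 1], [-0.3, -0.2, 1.8, 0, 1]]
  ]
}}

```text
clock: 48.6
position: [0.6069, -0.1993, 0.0323]
tcp_rot: [-0.478, 3.088, -0.032]
contact_force: [-0.3, 0.3, -1.3]
opening: 0.0358
```

```bash
python3 go.py .604 -.199 .01 17.5
```

```text
t 48.6 pos [ 0.6069 -0.1993  0.0323] yaw -162.4 tilt 1.52 q [ 1.01  1.   -1.15  1.71  1.03  1.14  1.42] F [-0.3  0.3 -1.3] T [ 0.2  -0.09  0.03] op 0.0358
-> cm [0.3  0.16 2.22] turn 0.002
```

>>> {"api": "arm_command", "payload": {
  "increments": [
    [[0.3, 0.1, 0.4, 0, 1], [0.3, 0.1, 0.8, 0, 1], [0.3, 0.1, 1.2, 0, 1], [0.3, 0.1, 1.5, 0, 1], [0.3, 0.1, 1.8, 0, 1]]
  ]
}}

```text
clock: 49.02
position: [0.604, -0.1997, 0.0138]
tcp_rot: [-0.477, 3.088, -0.032]
contact_force: [-0.1, -0.7, -1.4]
opening: 0.0357
```

```bash
python3 go.py .604 -.199 -.0015 17.5
```

```text
t 49.02 pos [ 0.604  -0.1997  0.0138] yaw -162.4 tilt 1.51 q [ 1.01  1.02 -1.14  1.72  1.05  1.11  1.41] F [-0.1 -0.7 -1.4] T [ 0.16 -0.11  0.04] op 0.0357
-> cm [0.   0.1  1.53] turn 0.001
```

>>> {"api": "arm_command", "payload": {
  "increments": [
    [[0, 0.05, 0.4, 0, 1], [0, 0.05, 0.8, 0, 1], [0, 0.05, 1.2, 0, 1], [0, 0.05, 1.5, 0, 1], [0, 0.05, 1.7, 0, 1], [0, 0.05, 1.75, 0, 1], [0, 0.05, 1.75, 0, 1]]
  ]
}}

```text
clock: 49.6
position: [0.6046, -0.1996, -0.0013]
tcp_rot: [-0.477, 3.088, -0.034]
contact_force: [-7.6, -1.2, 15.2]
opening: 0.036
```

```bash
python3 go.py
```

```text
t 49.6 pos [ 0.6046 -0.1996 -0.0013] yaw -162.4 tilt 1.59 q [ 1.    1.03 -1.12  1.72  1.07  1.1   1.4 ] F [-7.6 -1.2 15.2] T [0.23 1.34 0.04] op 0.036
```

Seated as predicted with 15 N. I release, lift, move clear and inspect everything.

>>> {"api": "arm_command", "payload": {
  "increments": [
    [[0, 0, 0, 0, -0.5], [0, 0, 0, 0, -0.5], [0, 0, 0, 0, -0.5], [0, 0, 0, 0, -0.5], [0, 0, 0, 0, -0.5], [0, 0, -3, 0, -0.5], [0, 0, -7, 0, -0.5], [0, 0, -11, 0, -0.5], [0, 0, -15, 0, -0.5], [0, 0, -20, 0, -0.5], [0, 0, -20, 0, -0.5], [0, 0, -20, 0, -0.5]]
  ]
}}

```text
clock: 50.6
position: [0.6028, -0.1955, 0.2027]
tcp_rot: [-0.477, 3.082, -0.038]
contact_force: [0.4, -0.3, -0.1]
opening: 0.0692
```

```bash
python3 go.py .25 -.58 .2
```

```text
t 50.6 pos [ 0.6028 -0.1955  0.2027] yaw -162.4 tilt 1.91 q [ 1.09  0.82 -1.33  1.61  0.84  1.35  1.53] F [ 0.4 -0.3 -0.1] T [ 0.18 -0.09  0.01] op 0.0692
-> cm [ 45.25 -25.99   0.13] turn 0
```

>>> {"api": "arm_command", "payload": {
  "increments": [
    [[45, -26, 0, 0.9, -0.5], [45, -26, 0, 0.9, -0.5], [45, -26, 0, 0.9, -0.5], [45, -26, 0, 0.9, -0.5], [45, -26, 0, 0.9, -0.5], [45, -26, 0, 0.9, -0.5], [45, -26, 0, 0.9, -0.5], [45, -26, 0, 0.9, -0.5], [45, -26, 0, 0.9, -0.5], [45, -26, 0, 0.9, -0.5], [45, -26, 0, 0.9, -0.5], [45, -26, 0, 0.9, -0.5]]
  ]
}}

```text
clock: 51.6
position: [0.2617, -0.5669, 0.1993]
tcp_rot: [0.91, 2.976, -0.016]
contact_force: [0.2, -0.1, -0.7]
opening: 0.0686
```

```bash
python3 go.py
cat > chk.py <<'E'
from fit import *
import sys
K=[((.6138,.0185,np.radians(-28)),'wheel0',0),((.45,-.003,np.radians(3)),'topper',.014),((.604,-.199,np.radians(17.5)),'topper',.014),((.4654,-.2034,np.radians(4)),'topper',.014)]
a=r.read_camera("top");b=r.read_camera("side")
cv2.imwrite("pics/top_c_raw.png",a);cv2.imwrite("pics/side_c_raw.png",b)
crop(a,240,100,130,100,6,"pics/tc.png");crop(b,150,125,160,100,5,"pics/sc.png")
cv2.imwrite("pics/full_c.png",cv2.resize(a,(800,600)))
E
python3 chk.py
```

```text
t 51.6 pos [ 0.2617 -0.5669  0.1993] yaw 146.0 tilt 1.78 q [ 1.92  0.75 -1.25  1.64  0.74  1.27  1.52] F [ 0.2 -0.1 -0.7] T [ 0.04 -0.21  0.05] op 0.0686
```

View pics/tc.png

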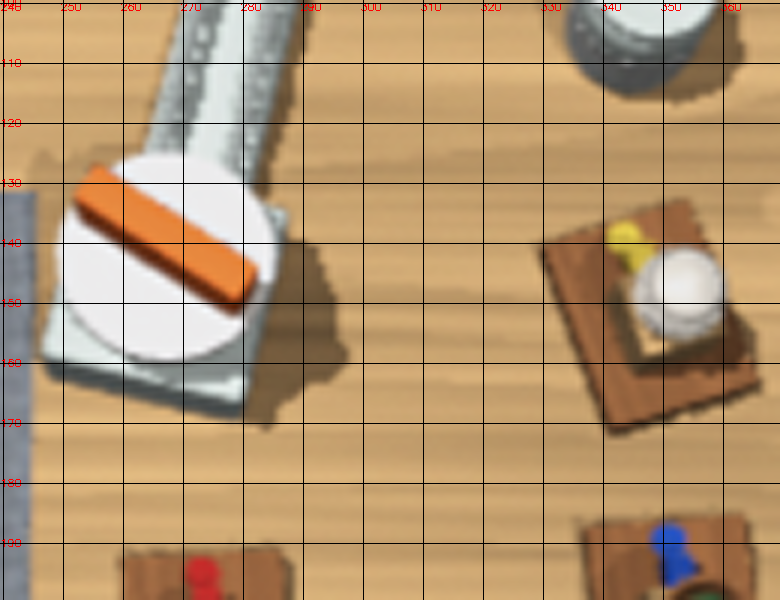

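View pics/sc.png

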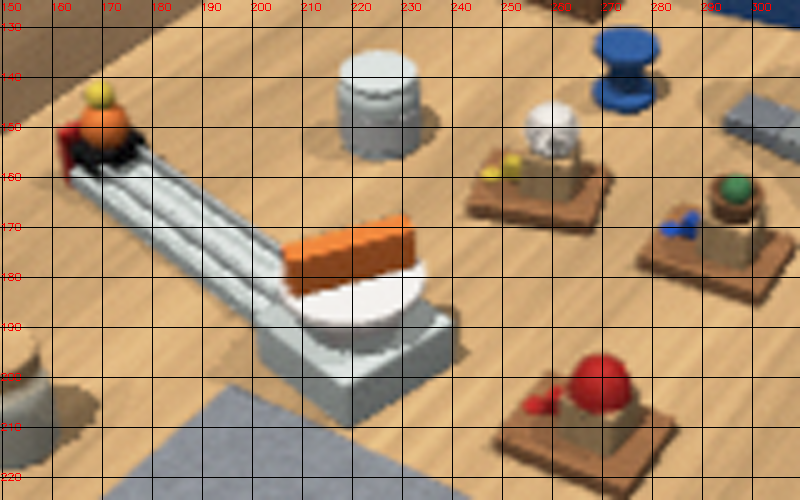

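View pics/full_c.png

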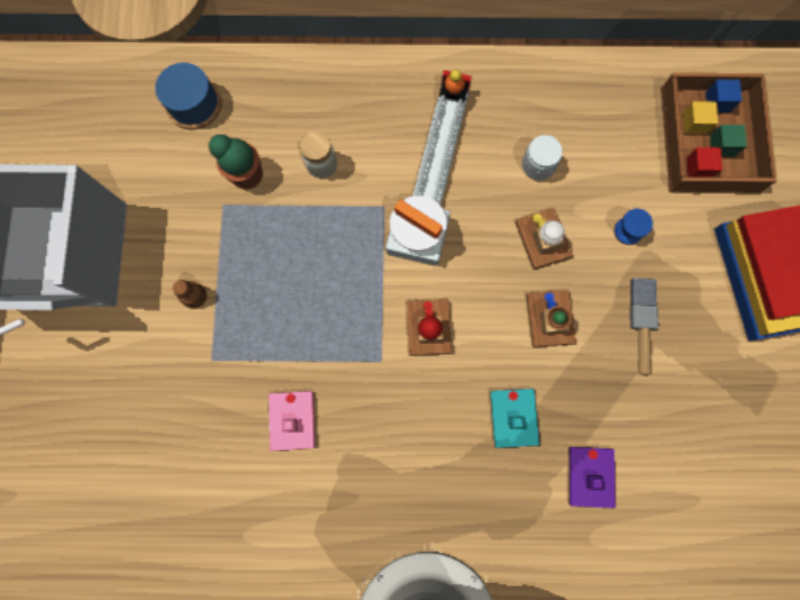

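```bash
python3 - <<'E'
from fit import *
from scipy.optimize import least_squares
L=lambda *a:tuple(x*M for x in a)
T,D="top","side"
# bar top corners and disc centre, free z
obs=[(T,252,131.5,(40,9,63)),(T,256.3,126.6,(40,-9,63)),(T,282.3,143.3,(-40,-9,63)),(T,279,149,(-40,9,63)),
 (D,206.3,174.3,(40,-9,63)),(D,231.2,167.8,(-40,-9,63)),(D,206.8,176.8,(40,9,63)),(D,232.4,172,(-40,9,63))]
def f(p): return np.concatenate([proj(n,w(p,L(*l))+np.array([0,0,p[3]]))-[u,v] for n,u,v,l in obs])
s=least_squares(f,[.613,.018,-.6+np.pi/2*0+1.1,.04],loss='soft_l1')
print(s.x,np.degrees(s.x[2]),np.round(f(s.x).reshape(-1,2),1).tolist())
E
python3 wov.py c1 .6138 .0185 62 .04 wheel 175 130 225 100
```

```text
[0.61623114 0.01646965 0.97041231 0.03575045] 55.6005297994161 [[-0.1, 0.1], [-0.2, -0.7], [0.9, 0.5], [-0.0, 0.6], [-1.0, -0.3], [-0.7, 0.2], [0.4, 0.7], [0.2, -0.7]]
```

Everything checks out: the wheel fit gives z ≈ 0.036 m (seated is 0.040) and the carriage is at the stop. All three toppers have their noses at their dots, and the bystanders haven't moved. Handing in.

```bash
python3 -c "
from station import r
print(r.hand_in(), r.state()['clock'])"
```

```text
the job is handed in; nothing more can be done
the job is handed in; nothing more can be done
```

The job is handed in at about 52 s of simulated time, and every final check passed; `hand_in()` itself reports no verdict.

- **Handwheel:** it is pressed fully down on the shaft and still on. I wound it clockwise with two regrasps until torque about the shaft rose to about 1.1 N m and the bar slipped in the grip. The pictures show the carriage against the red stop.
- **Toppers:** all three were present. Each is pressed onto its own post, with 27 N (blue), 29 N (red) and 15 N (yellow) at the seated height I expected. In both cameras each nose points at its dot.
- **Bystanders:** the last pictures show them where they started, and the gripper is parked clear.

**What went wrong or disagreed:**
- The first grasp closed on nothing, because the real fingertips sit about 23 mm above the reported TCP. I corrected for that from then on.
- The blue topper first caught on its post's chamfer at about 29 N and seated after a 4 mm shift.
- The tool had picked up a tilt of about 2° by the end, but the toppers still seated.
- My final image fit put the wheel's underside at 36 mm, where a seated wheel should be at 40 mm. I took that as measurement error, since the tool height when it seated agreed.

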